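Fill the graphite tray and send it under the drying rack

ROBOT

A 7-joint arm with a two-finger parallel gripper is mounted at the origin on the work surface. World frame = base frame: x ahead of the robot, y to its left, z up, the work surface at z = 0. Lengths are in m, angles in degrees, forces in N, time in s.
With the tool pointing down it reaches from about 0.4 to 0.925 m from the base axis. Payload 4.1 kg.
Tool frame: the origin (TCP) lies at the very end of the fingers, on their centre line; the grasp point (between the pads) lies arm.pinch_z behind it (arm.pinch_z is the distance from the TCP to the grasp point, in m); z points along the fingers, y is the line along which they close (so a half turn about z gives the same grasp; the last joint's range is limited). The gripper opens to 85 mm and grips with 20 to 120 N. Pads are 22 mm wide; open, the fingers measure 114 mm over their backs; the gripper's body (76 mm by 85 mm) begins 54 mm behind the grasp point. The pads swing forward as they close: fully open they stand 13 mm farther back than shut.
Start: joints at [-76.604, 22.827, 2.584, 88.041, -1.071, 69.15, -2.905], TCP at [0.212, 0.614, 0.231] pointing down, gripper open.
Joint ranges: [-161.44, 161.44], [-28.35, 127.94], [-78.24, 83.42], [0, 140.83], [-78.03, 258.03], [13.02, 114.36], [-168.23, 168.23]. Speed limits (degrees/s): [147.25, 147.25, 180, 180, 180, 180, 180].

INTERFACE

Orientations are given as a 3x3 rotation matrix whose columns are the frame's x, y, z axes.
In Python, from cell import arm gives the robot as it stands.
- The arm moves only by the shell command python3 drive.py 'ROWS' [OPENING] [FORCE]. ROWS is rows parted by semicolons, their numbers by spaces, 1 to 8 of them, each of 6 numbers: dx, dy, dz in m, then a rotation vector rx, ry, rz in degrees; each row shifts and turns the commanded pose from where the row before left it, along the tool's axes as they then stand; what a row does not reach is not made up. A row lasts 1/10 s, in which the tool goes at most 0.05 m and 8.59 degrees, less where a joint would pass 70% of its speed; a pose out of reach is approached as far as the arm can. OPENING is the finger opening in m, set as the command begins (- or left out keeps the last). The fingers move at their own pace and stop on an object; FORCE is the grip in N (left out, the last holds). Time passes only in rows, so rows that do not move let the fingers close. It prints the time, the measured TCP pose, the force, the opening and the grip force at its end.
- arm.sense(): the state, without advancing time (a new reading comes with each control period).
- arm.read_camera(name): name is "scene" or "top" or "wrist"; returns a dict with "color" (384x512x3 uint8, red, green, blue), "mtx" (3x3 intrinsics, pixels), "position" and "rotation" of the camera in the world. Camera axes: x right, y down, z forward; pixel columns grow to the right and rows downward; lengths in m; the calibration is good to about 2 mm. The wrist camera is an equidistant fisheye: a pixel r from the principal point sees the ray r / f radians off the axis. A picture is of the moment at which its call begins. There is no depth.
- arm.sign_off(): hands the job in; it is judged then, once.
The state is a dict: "clock": time; "joint_positions": joint angles; "joint_vel": joint speeds; "joint_efforts": joint torques, N m; "tool_pos": TCP position; "eef_rot": TCP orientation; "ft_force": force on the tool from outside, world axes, zero at the start; "ft_torque": the same for the moment, N m; "width": finger opening in m; "gripper_force": force on a finger pad.
Only numpy, scipy, OpenCV 4.12 (cv2) and the standard library are available. Lean on these libraries where they do the work, as an engineer would, in place of code of your own. Each camera call takes 0.05 s, during which the arm holds its last target. There are 200 camera calls.

TASK

While the tray carrier is still standing clear of the rack, pick up the flip-front tin, tip it low over the carrier's tray just far enough that the flap swings open and all three graphite sticks slide gently down into the tray, and stand the tin upright on the table again. Then push the loaded carrier along its rail, in under the slatted rack, to the next station so that it clicks into the detent there and stays, without running past it. Leave everything else on the table where it stands.

Things in the scene. Friction and masses are not known exactly. Their poses are not given: they have to be found in the camera images.
- rail: Aluminium channel rail, 104 mm wide, 470 mm long, 32 mm high, fixed to the table at a varying place and yaw. Origin at table height on its centre line; +y is the direction of travel towards the wooden rack that is fixed to it, x across, z up. The rail spans y = -270 to +200 mm.
- rack (a point): Middle of the front edge of the slatted rack over the rail, on its underside 105 mm above the table; axes as the rail's. The rack is 204 mm wide, runs 230 mm along +y from here, top 113 mm above the table, posts 14 mm square at its corners (x = +-95 mm). Too low for an upright gripper: lean the tool back about 40 degrees, fingers pointing forward and down.
- carrier (a joint): Travel of the tray carrier along the rail's +y in m: 0 at the back stop, 0.27 at the far end; tray centre at rail y = -0.17 + travel. Starts between 0 and 0.04. Slides with about 2 N of friction and stays where left. Target: the next station's detent at 0.210. A further station at 0.260 is not to be reached.
- tray (a point): Centre of the inner floor of the carrier's tray, 40 mm above the table; axes as the rail's. The carrier is an open plywood tray, outside 120 mm (x) by 130 mm (y), walls 5 mm thick, bottom 35 mm and rim 75 mm above the table.
- push (a point): Middle of the outside of the tray's trailing (-y) end wall, the face to push on: 120 mm wide, from 35 to 75 mm above the table; this point is 60 mm above the table. When the carrier is at the target station this face is 25 mm in under the rack's front edge.
- station (a point): Fixed point on the rail: where tray lies when the carrier is at the target station. A sprung roller under the carrier meets a cross ridge 19 mm before it (about 9 N of push in all), crests 10 mm before it and drops in, so that the carrier jumps ahead of the pushing finger; another ridge crests 10 mm past it and resists as much.
- tin: Loose steel tin, 110 mm long (its x), 60 mm wide (y), 50 mm high, closed all round but for its +x end, where a flap hangs. Origin at the centre of its underside, z up. 0.13 to 0.21 kg plus the sticks, walls 3 mm. Grip it across its 60 mm width.
- flap (a joint): Flap over the tin's whole +x end, hinged along its top edge, swinging freely outward: 0 hangs closed when the tin is level; when that end is tipped down it swings open by gravity by as much as the tin is tipped.
- stick1: One of three alike dark grey graphite sticks, 75 mm long (x) by 16 x 16 mm, 35 g, origin at its middle. They start lying lengthwise inside the tin and start to slide on its smooth floor when it is tipped about 20 degrees (40 to 45 empties it briskly).
- stick2: One of three alike dark grey graphite sticks, 75 mm long (x) by 16 x 16 mm, 35 g, origin at its middle. They start lying lengthwise inside the tin and start to slide on its smooth floor when it is tipped about 20 degrees (40 to 45 empties it briskly).
- stick3: One of three alike dark grey graphite sticks, 75 mm long (x) by 16 x 16 mm, 35 g, origin at its middle. They start lying lengthwise inside the tin and start to slide on its smooth floor when it is tipped about 20 degrees (40 to 45 empties it briskly).
- brushpot: Bystander, loose: white ceramic pot holding four upright brushes, 72 mm across, about 200 mm tall in all, origin at the centre of its underside
- waterglass: Bystander, loose: empty glass tumbler, 72 mm across, 95 mm tall, origin at the centre of its underside
- painttube: Bystander, loose: paint tube lying flat, body 85 x 26 x 18 mm with a black cap adding 18 mm at its +x end, origin under the centre of the body
- tape: Bystander, loose: roll of cream masking tape lying flat, 84 mm across, 24 mm high, origin at the centre of its underside
- gumbottle: Bystander, loose: small amber bottle, 44 mm across, 85 mm tall, origin at the centre of its underside
- flatbrush: Bystander, loose: brush lying flat, 190 mm long along its x, bristles at +x, origin at table height under the middle of its length

How it is judged (in metres and radians):
On the way, in this order (a step that is already met when the one before it is completed fails the run):
1. all three sticks lie in the tray while the carrier still stands short of the rack's station (x of stick1 in the frame of tray between -0.055 and 0.055 m and y of stick1 in the frame of tray between -0.06 and 0.06 m and z of stick1 in the frame of tray between 0 and 0.045 m and x of stick2 in the frame of tray between -0.055 and 0.055 m and y of stick2 in the frame of tray between -0.06 and 0.06 m and z of stick2 in the frame of tray between 0 and 0.045 m and x of stick3 in the frame of tray between -0.055 and 0.055 m and y of stick3 in the frame of tray between -0.06 and 0.06 m and z of stick3 in the frame of tray between 0 and 0.045 m and value of joint carrier below 0.12 m), for 0.2 s.
2. the tin stands upright on the table again, before the carrier is pushed in under the rack (angle between tin's own z axis and vertical below 0.1 rad and height (world z) of tin below 0.01 m and value of joint carrier below 0.12 m), for 0.2 s.
3. the loaded carrier has been pushed to the next station (value of joint carrier between 0.206 and 0.214 m and x of stick1 in the frame of tray between -0.055 and 0.055 m and y of stick1 in the frame of tray between -0.06 and 0.06 m and z of stick1 in the frame of tray between 0 and 0.045 m and x of stick2 in the frame of tray between -0.055 and 0.055 m and y of stick2 in the frame of tray between -0.06 and 0.06 m and z of stick2 in the frame of tray between 0 and 0.045 m and x of stick3 in the frame of tray between -0.055 and 0.055 m and y of stick3 in the frame of tray between -0.06 and 0.06 m and z of stick3 in the frame of tray between 0 and 0.045 m), for 0.2 s.
At the end, for the whole second after the job is handed in: The carrier rests in the detent of the next station (travel 0.210 +- 0.004 m), the middles of all three sticks are inside its tray (within 55 mm across and 60 mm along of its centre, under 45 mm above its floor), and the tin stands upright (within 0.1 rad) on the table; all at rest (all of step 3 and velocity of joint carrier between -0.01 and 0.01 m/s and angle between tin's own z axis and vertical below 0.1 rad and height (world z) of tin below 0.01 m and linear speed of tin below 0.02 m/s and linear speed of each of stick1, stick2, stick3 below 0.03 m/s); the robot touches nothing.
It fails at once if the carrier runs past the next station (value of joint carrier above 0.224 m).
It fails at once if the tin is tipped up more than 70 degrees (angle between tin's own z axis and vertical above 1.22 rad).
It fails at once if a stick is dropped hard (faster than 1.7 m/s) (linear speed of any of stick1, stick2, stick3 above 1.7 m/s).
It fails at once if a bystander is moved by more than 30 mm (distance of any of brushpot, waterglass, painttube, tape, gumbottle, flatbrush from where it was at the start of the episode above 0.03 m).
It also fails if it takes over 72 s, if anything falls off the work surface, if the arm or the gripper's body presses on something with over 40 N, if the wrist force passes 120 N, or if a joint passes its speed limit or range.

## Working session

There is one attempt and no reset: what is moved stays moved. The work goes in short steps, Python scripts to look and compute and a shell command to move; the robot and the scene stay as the last step left them, time stands still between calls to the robot, and variables do not carry over. Pictures are saved under pics/ and viewed, at most 10 in all, crops included, and the job is handed in when it is done.

```bash
ls; mkdir -p pics; python3 - <<'E'
from cell import arm
import cv2,numpy as np
np.set_printoptions(precision=4,suppress=True)
s=arm.sense();print(s,arm.pinch_z)
for n in ["scene","top"]:
    c=arm.read_camera(n);cv2.imwrite(f"pics/{n}0.png",c["color"][...,::-1]);print(n,c["mtx"],c["position"],c["rotation"])
E
```

```text
cell.py
drive.py
pics
{'clock': 0.0, 'joint_positions': array([-76.6031,  22.8724,   2.5787,  88.1159,  -1.0712,  69.1505,
        -2.9047]), 'joint_vel': array([-0.0688,  0.0298, -0.0082, -0.0674,  0.0654, -0.0623,  0.0037]), 'joint_efforts': array([  0.0066, -47.5216,   1.3706, -25.4411,   0.0133,   0.0052,
        -0.    ]), 'tool_pos': array([0.2121, 0.6137, 0.2302]), 'eef_rot': array([[-0.9452,  0.3266, -0.0005],
       [ 0.3266,  0.9452, -0.0019],
       [-0.0001, -0.002 , -1.    ]]), 'ft_force': array([ 0.1188, -0.995 , -0.3656]), 'ft_torque': array([-0.0232,  0.0071, -0.018 ]), 'gripper_force': 0.0, 'width': 0.08532830743360943} 0.0187
scene [[350.6774   0.     252.4847]
 [  0.     350.6774 189.8119]
 [  0.       0.       1.    ]] [ 1.1054 -0.3057  0.9073] [[ 0.5169  0.6624 -0.5423]
 [ 0.8559 -0.4122  0.3124]
 [-0.0166 -0.6256 -0.78  ]]
top [[402.2888   0.     257.7915]
 [  0.     402.2888 195.8127]
 [  0.       0.       1.    ]] [ 0.4634 -0.011   1.1534] [[ 0.0275 -0.9985  0.0478]
 [-0.9996 -0.0277 -0.0041]
 [ 0.0054 -0.0477 -0.9988]]
```

View pics/scene0.png

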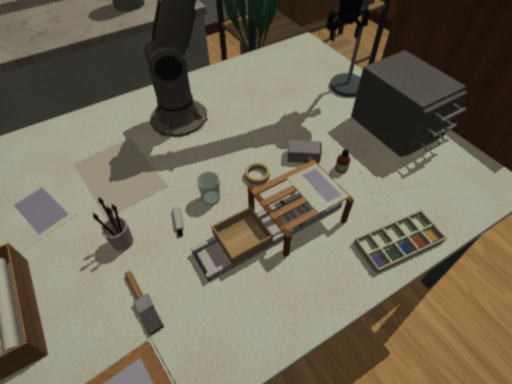

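View pics/top0.png

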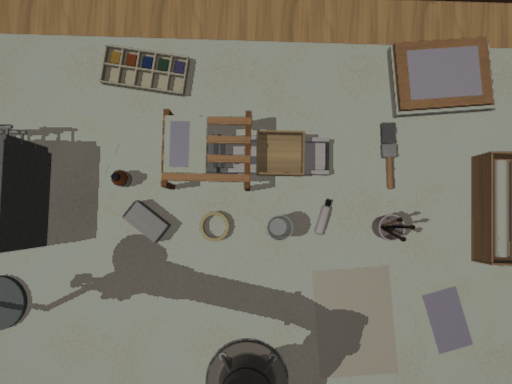

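The scene picture shows the tray at about (240,235), the rack at (300,200) and the tin at (305,150). In the top picture the tray is at about (281,153), the rack spans u 163–250, the tin is at (147,221) near the gum bottle at (121,178), and the tape is at (215,226). I'll zoom in on the tin and rail.

```bash
python3 - <<'E'
import cv2,numpy as np
t=cv2.imread("pics/top0.png");s=cv2.imread("pics/scene0.png")
a=cv2.resize(t[100:250,100:340],None,fx=3.3,fy=3.3,interpolation=cv2.INTER_CUBIC)
cv2.imwrite("pics/crop_top.png",a)
b=cv2.resize(s[125:285,185:365],None,fx=3.7,fy=3.7,interpolation=cv2.INTER_CUBIC)
b=np.clip(b*1.4,0,255).astype(np.uint8);cv2.imwrite("pics/crop_scene.png",b)
E
```

```text
(no output)
```

View pics/crop_top.png

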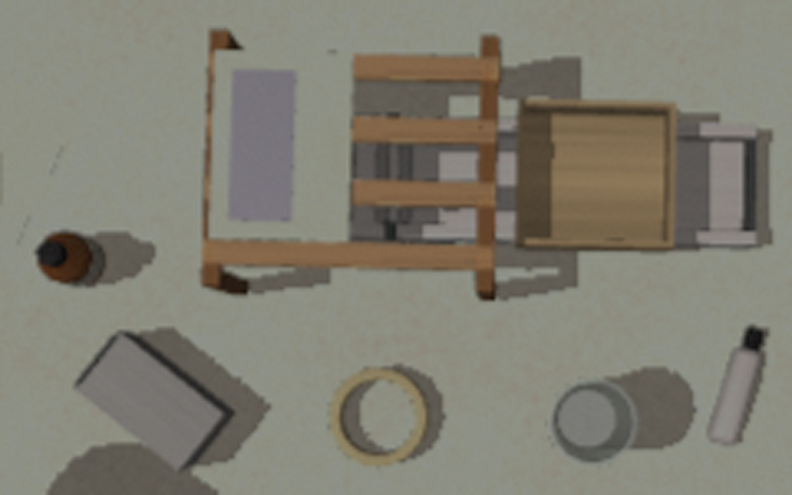

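View pics/crop_scene.png

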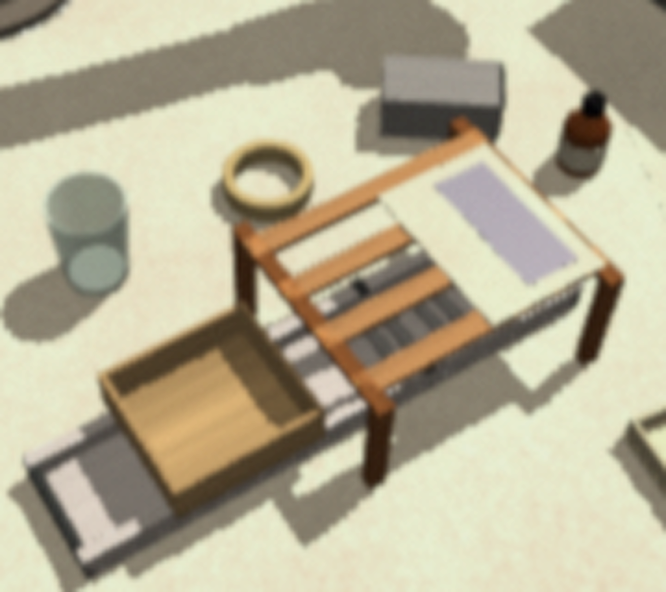

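The enlarged top view puts the tin's lid corners at crop (75,385), (122,333), (232,412) and (183,470), and the tray rim at (516,98), (676,103), (674,249) and (517,247). The scene crop shows the same corners, so I'll triangulate them. I can't yet tell which end carries the flap.

```bash
cat > h.py <<'E'
import numpy as np,cv2
from cell import arm
np.set_printoptions(precision=4,suppress=True)
def ray(c,p):
    K=c["mtx"];R=np.array(c["rotation"]);v=np.linalg.inv(K)@[p[0],p[1],1.]
    return np.array(c["position"]),R@v/np.linalg.norm(v)
def fray(c,p):
    K=c["mtx"];d=np.array([p[0]-K[0,2],p[1]-K[1,2]]);r=np.hypot(*d);t=r/K[0,0]
    v=np.r_[np.sin(t)*d/max(r,1e-9),np.cos(t)];return np.array(c["position"]),np.array(c["rotation"])@v
def plane(r,z): o,d=r;return o+d*(z-o[2])/d[2]
def tri(*rs):
    A=np.zeros((3,3));b=np.zeros(3)
    for o,d in rs: M=np.eye(3)-np.outer(d,d);A+=M;b+=M@o
    x=np.linalg.solve(A,b);return x,max(np.linalg.norm((np.eye(3)-np.outer(d,d))@(x-o)) for o,d in rs)
E
python3 - <<'E'
from h import *
T=arm.read_camera("top");S=arm.read_camera("scene")
t=lambda p:ray(T,((p[0]+.5)/3.3-.5+100,(p[1]+.5)/3.3-.5+100))
s=lambda p:ray(S,((p[0]+.5)/3.7-.5+185,(p[1]+.5)/3.7-.5+125))
def go(n,a,b,z):
    P=[]
    for p,q in zip(a,b):
        x,e=tri(t(p),s(q));P.append(x);print(n,x,"err %.4f"%e,"top@z",plane(t(p),z)[:2],"sc@z",plane(s(q),z)[:2])
    P=np.array(P);print(" mean",P.mean(0),"sides",np.linalg.norm(P-np.roll(P,-1,0),axis=1))
    Q=np.array([plane(t(p),z) for p in a]);print(" topmean",Q.mean(0),np.linalg.norm(Q-np.roll(Q,-1,0),axis=1)); 
    for i in range(4):
        d=(Q-np.roll(Q,-1,0))[i]; print("  ang %.1f"%np.degrees(np.arctan2(d[1],d[0])),end="")
    print()
go("tin",[(75,385),(122,333),(232,412),(183,470)],[(503,62),(499,108),(380,102),(383,57)],.05)
go("tray",[(516,98),(676,103),(674,249),(517,247)],[(320,410),(180,500),(103,378),(238,310)],.075)
go("rack",[(222,33),(490,40),(486,292),(212,285)],[(612,275),(382,400),(245,232),(465,130)],.113)
# bystanders, top/base
for n,p,z in [("gum",(52,250),.085),("tape",(380,416),.024),("glass",(596,420),.095),("tube",(737,390),.018)]: print(n,plane(t(p),z))
E
```

```text
tin [0.4497 0.3527 0.0507] err 0.0001 top@z [0.4498 0.3531] sc@z [0.4492 0.3531]
tin [0.4935 0.3159 0.0466] err 0.0012 top@z [0.4939 0.316 ] sc@z [0.4955 0.3123]
tin [0.4314 0.2229 0.0507] err 0.0009 top@z [0.431  0.2223] sc@z [0.4312 0.2242]
tin [0.3821 0.2614 0.0489] err 0.0002 top@z [0.3821 0.2609] sc@z [0.3832 0.2609]
 mean [0.4392 0.2883 0.0492] sides [0.0573 0.1118 0.0626 0.1136]
 topmean [0.4392 0.2881 0.05  ] [0.0576 0.1128 0.0623 0.1143]
  ang 140.0  ang 56.1  ang -38.3  ang -126.3
tray [ 0.6931 -0.0088  0.0752] err 0.0035 top@z [ 0.6948 -0.0057] sc@z [ 0.6917 -0.012 ]
tray [ 0.6969 -0.1366  0.0664] err 0.0015 top@z [ 0.6944 -0.137 ] sc@z [ 0.7017 -0.1369]
tray [ 0.5758 -0.1371  0.0674] err 0.0020 top@z [ 0.5742 -0.138 ] sc@z [ 0.5814 -0.1368]
tray [ 0.573  -0.0111  0.0616] err 0.0014 top@z [ 0.5723 -0.0099] sc@z [ 0.5809 -0.0171]
 mean [ 0.6347 -0.0734  0.0676] sides [0.1281 0.1211 0.1261 0.1209]
 topmean [ 0.6339 -0.0726  0.075 ] [0.1313 0.1202 0.1281 0.1226]
  ang 89.8  ang 0.5  ang -89.1  ang -178.0
rack [0.7301 0.2265 0.1184] err 0.0006 top@z [0.7319 0.2282] sc@z [0.7273 0.2296]
rack [0.7303 0.015  0.1194] err 0.0010 top@z [0.7324 0.016 ] sc@z [0.7269 0.0167]
rack [0.534  0.0156 0.1019] err 0.0022 top@z [0.5323 0.0134] sc@z [0.5427 0.0132]
rack [0.5341 0.2343 0.0978] err 0.0027 top@z [0.5318 0.2284] sc@z [0.5457 0.2268]
 mean [0.6321 0.1229 0.1094] sides [0.2115 0.1971 0.2187 0.1972]
 topmean [0.6321 0.1215 0.113 ] [0.2122 0.2001 0.215  0.2001]
  ang 90.1  ang 0.7  ang -89.9  ang 179.9
gum [0.5583 0.3647 0.085 ]
tape [0.4303 0.1023 0.024 ]
glass [ 0.4339 -0.0766  0.095 ]
tube [ 0.4606 -0.2012  0.018 ]
```

The triangulated heights agree with the text: tin lid 0.049, tray rim about 0.07, rack about 0.11. The rail is almost parallel to world +y, with the tray near (0.634,-0.073). I'll move over the tin by a route clear of the black box and look with the wrist camera for the flap end.

```bash
python3 drive.py '-.0131 -.0378 0 0 0 0;-.0131 -.0378 0 0 0 0;-.0131 -.0378 0 0 0 0;-.0131 -.0378 0 0 0 0;-.0131 -.0378 0 0 0 0;-.0131 -.0378 0 0 0 0' 0.085
python3 drive.py '-.0378 .0131 -.006 0 0 0;-.0378 .0131 -.006 0 0 0;-.0378 .0131 -.006 0 0 0;-.0378 .0131 -.006 0 0 0;-.0378 .0131 -.006 0 0 0;0 0 0 0 0 0'
python3 - <<'E'
from h import *
s=arm.sense();print(s["joint_positions"],s["eef_rot"])
c=arm.read_camera("wrist");cv2.imwrite("pics/w1.png",cv2.convertScaleAbs(c["color"][...,::-1],alpha=1.3));print(c["mtx"],c["position"],c["rotation"])
E
```

```text
clock: 0.8
tool_pos: [0.2124, 0.3726, 0.2312]
eef_rot: [[-0.945, 0.327, 0.0], [0.327, 0.945, 0.0], [-0.0, 0.0, -1.0]]
ft_force: [0.7, 0.0, 0.9]
width: 0.085
gripper_force: 0.0
clock: 1.4
tool_pos: [0.4186, 0.3727, 0.262]
eef_rot: [[-0.943, 0.334, 0.005], [0.334, 0.943, -0.0], [-0.005, 0.001, -1.0]]
ft_force: [-0.8, -0.9, -0.6]
width: 0.0846
gripper_force: 0.0
[-58.8964  12.5292  15.0879  98.6469  -3.2463  69.0764  27.5016] [[-0.9427  0.3337  0.005 ]
 [ 0.3337  0.9427 -0.0002]
 [-0.0047  0.0015 -1.    ]]
[[297.3186   0.     255.3779]
 [  0.     297.3186 190.8804]
 [  0.       0.       1.    ]] [0.3535 0.3953 0.4028] [[ 0.3345  0.9049  0.2632]
 [ 0.9424 -0.3215 -0.0925]
 [ 0.0009  0.279  -0.9603]]
```

View pics/w1.png

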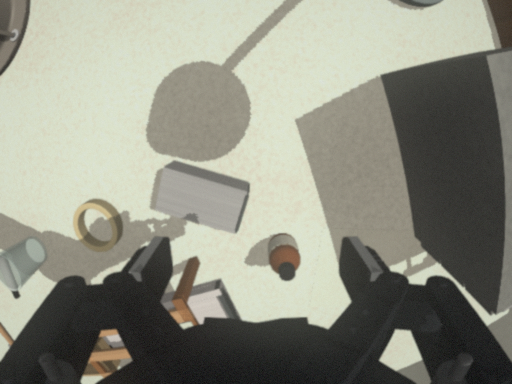

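The tin is at about (200,195), its left end is edged by a thin grey strip near (157,187), and the bottle is at (285,255). I'll enlarge the tin.

```bash
python3 - <<'E'
import cv2,numpy as np
w=cv2.imread("pics/w1.png")[150:245,140:260]
a=cv2.resize(w,None,fx=5,fy=5,interpolation=cv2.INTER_CUBIC)
t=cv2.imread("pics/top0.png")[190:250,115:180];b=cv2.resize(t,(0,0),fx=4.5,fy=4.5,interpolation=cv2.INTER_CUBIC)
s=cv2.imread("pics/scene0.png")[130:170,280:330];s=cv2.resize(s,(0,0),fx=4,fy=4,interpolation=cv2.INTER_CUBIC)
o=np.zeros((475,800,3),np.uint8);o[:,:600]=a;o[:160,600:800]=s;o[170:440,600:]=b[:270,20:220]
cv2.imwrite("pics/z.png",cv2.convertScaleAbs(o,alpha=1.25))
E
```

```text
(no output)
```

View pics/z.png

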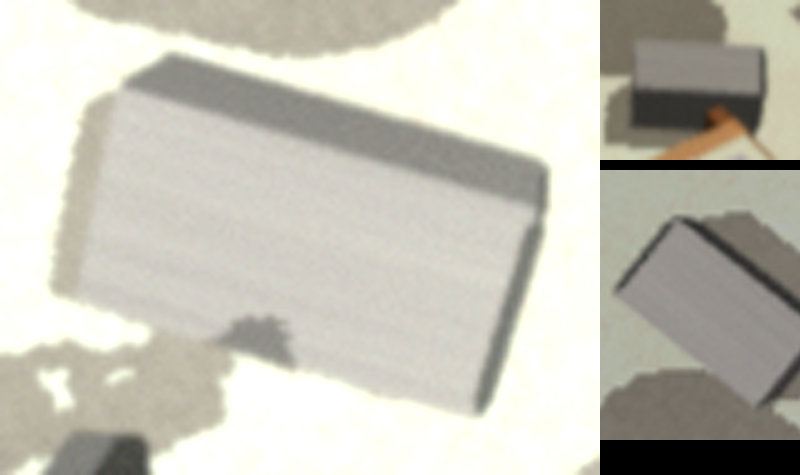

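In the wrist, top and scene views alike, a thin dark strip stands proud of the tin's +y-side end (A–B), even where that end faces away from the camera. So the flap is there, and tin +x points to about 55° in world. I'll refine the tin pose from this view.

```bash
python3 - <<'E'
from h import *
c=arm.read_camera("wrist")
P=np.array([plane(fray(c,((u+.5)/5-.5+140,(v+.5)/5-.5+150)),.05) for u,v in [(535,215),(478,412),(78,293),(120,88)]])
print(P,P.mean(0),np.linalg.norm(P-np.roll(P,-1,0),axis=1))
d=(P[0]-P[3])/2+(P[1]-P[2])/2;print("yaw",np.degrees(np.arctan2(d[1],d[0])),"side2",np.degrees(np.arctan2(*(P[0]-P[1]+P[3]-P[2])[1::-1])))
E
```

```text
[[0.4444 0.3511 0.05  ]
 [0.4895 0.3191 0.05  ]
 [0.4247 0.2308 0.05  ]
 [0.379  0.2643 0.05  ]] [0.4344 0.2913 0.05  ] [0.0553 0.1095 0.0567 0.1087]
yaw 53.352539551151125 side2 144.18384161224873
```

```bash
python3 drive.py '-.0149 -.0241 0 0 0 0;-.0149 -.0241 0 0 0 0;-.0149 -.0241 0 0 0 0;0 0 0 0 0 8.2;0 0 0 0 0 8.2;0 0 0 0 0 8.2;0 0 0 0 0 8.2;0 0 0 0 0 8.2' | head -2
python3 drive.py '0 0 0 0 0 8.2;0 0 0 0 0 8.2;0 0 0 0 0 8.2;0 0 0 0 0 8.2;0 0 0 0 0 8.2;0 0 0 0 0 8.2;0 0 0 0 0 8.2;0 0 0 0 0 8.2' | head -2
python3 drive.py '0 0 .03 0 0 0;0 0 .03 0 0 0;0 0 .03 0 0 0;0 0 0 0 0 0'
python3 - <<'E'
from h import *
s=arm.sense();print(s["joint_positions"])
c=arm.read_camera("wrist");cv2.imwrite("pics/w2.png",cv2.convertScaleAbs(c["color"][...,::-1],alpha=1.3))
E
```

```text
clock: 2.3
tool_pos: [0.4293, 0.2922, 0.261]
clock: 3.1
tool_pos: [0.4293, 0.2923, 0.261]
clock: 3.5
tool_pos: [0.4268, 0.2904, 0.1675]
eef_rot: [[0.581, 0.814, -0.008], [0.814, -0.581, -0.005], [-0.009, -0.003, -1.0]]
ft_force: [-0.8, -0.8, -0.9]
width: 0.0852
gripper_force: 0.0
[-61.837   14.2746  26.7817 110.6387  -7.5854  57.3275 -67.138 ]
```

View pics/w2.png

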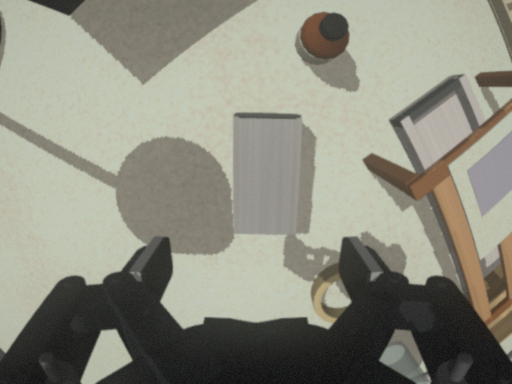

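The tin lies square to the fingers. Its lid spans u 234–301, v 118–235, and the dark flap strip is at the far end (v≈116), which confirms the flap is at tool +x. Next: the offset in tool axes.

```bash
python3 - <<'E'
from h import *
c=arm.read_camera("wrist");s=arm.sense();R=s["eef_rot"];p=s["tool_pos"]
P=np.array([plane(fray(c,q),.05) for q in [(234,119),(301,119),(299.5,235),(234,235)]])
print(P.mean(0),np.linalg.norm(P-np.roll(P,-1,0),axis=1),p)
print("tool",(P-p)@R,"mean",(P.mean(0)-p)@R)
E
```

```text
[0.4414 0.2884 0.05  ] [0.0586 0.1101 0.0633 0.1094] [0.4302 0.2921 0.1716]
tool [[ 0.0583 -0.0181  0.1215]
 [ 0.0587  0.0404  0.1215]
 [-0.0514  0.0432  0.1216]
 [-0.0511 -0.0202  0.1216]] mean [0.0036 0.0113 0.1216]
```

```bash
python3 drive.py '.0035 .0105 0 0 0 0;0 0 .03 0 0 0;0 0 .03 0 0 0;0 0 .03 0 0 0;0 0 .03 0 0 0;0 0 .02 0 0 0;0 0 .0155 0 0 0;0 0 0 0 0 0'
python3 drive.py '0 0 0 0 0 0;0 0 0 0 0 0;0 0 0 0 0 0;0 0 0 0 0 0;0 0 0 0 0 0;0 0 0 0 0 0;0 0 0 0 0 0' 0.04 50
```

```text
clock: 4.4
tool_pos: [0.4423, 0.2881, 0.0154]
eef_rot: [[0.583, 0.812, -0.001], [0.812, -0.583, -0.001], [-0.001, -0.0, -1.0]]
ft_force: [0.6, 0.2, 1.0]
width: 0.085
gripper_force: 0.0
clock: 5.1
tool_pos: [0.4432, 0.2895, 0.0176]
eef_rot: [[0.583, 0.812, 0.003], [0.812, -0.583, 0.003], [0.004, 0.001, -1.0]]
ft_force: [-0.4, 0.6, 6.3]
width: 0.0592
gripper_force: 55.6
```

The tin is gripped at width 59 mm with 56 N. I'll lift it and carry it across at height.

```bash
python3 drive.py '0 0 -.01 0 0 0;0 0 -.02 0 0 0;0 0 -.03 0 0 0;0 0 -.03 0 0 0;0 0 -.03 0 0 0;0 0 -.025 0 0 0;0 0 -.015 0 0 0;0 0 -.005 0 0 0'
python3 drive.py '-.003 .0092 0 0 0 0;-.0055 .0184 0 0 0 0;-.008 .0276 0 0 0 0;-.008 .0276 0 0 0 0;-.008 .0276 0 0 0 0;-.008 .0276 0 0 0 0;-.008 .0276 0 0 0 0;-.008 .0276 0 0 0 0' | sed -n 2p
python3 drive.py '-.008 .0276 0 0 0 0;-.008 .0276 0 0 0 0;-.008 .0276 0 0 0 0;-.008 .0276 0 0 0 0;-.008 .0276 0 0 0 0;-.008 .0276 0 0 0 0;-.008 .0276 0 0 0 0;-.0065 .0212 0 0 0 0' | sed -n 2p
python3 drive.py '-.0038 .0138 0 0 0 0;-.003 .008 0 0 0 0;0 0 0 0 0 0;0 0 0 0 0 0'
python3 -c "
from h import *
print(arm.sense()['joint_positions'])"
```

```text
clock: 5.9
tool_pos: [0.4424, 0.2885, 0.1829]
eef_rot: [[0.583, 0.812, 0.002], [0.812, -0.583, 0.002], [0.003, 0.001, -1.0]]
ft_force: [0.9, -0.1, -3.5]
width: 0.0592
gripper_force: 54.9
tool_pos: [0.5655, 0.1275, 0.1792]
tool_pos: [0.7031, -0.0492, 0.1785]
clock: 7.9
tool_pos: [0.7168, -0.0631, 0.1803]
eef_rot: [[0.582, 0.813, -0.001], [0.813, -0.582, 0.001], [0.0, -0.002, -1.0]]
ft_force: [-0.3, -0.4, -2.0]
width: 0.0592
gripper_force: 54.8
[-18.288   35.6246  31.6526  80.9528 -19.1946  68.8738 -20.1077]
```

```bash
python3 drive.py '0 0 0 0 0 -4;0 0 0 0 0 -7;0 0 0 0 0 -8;0 0 0 0 0 -8;0 0 0 0 0 -8;0 0 0 0 0 -8;0 0 0 0 0 -8;0 0 0 0 0 -8' | sed -n 2,3p
python3 drive.py '0 0 0 0 0 -8;0 0 0 0 0 -8;0 0 0 0 0 -8;0 0 0 0 0 -8;0 0 0 0 0 -8;0 0 0 0 0 -8;0 0 0 0 0 -8;0 0 0 0 0 -6' | sed -n 2,3p
python3 drive.py '0 0 0 0 0 -4.6;0 0 0 0 0 0;0 0 0 0 0 0'
python3 - <<'E'
from h import *
s=arm.sense();print(s["joint_positions"])
c=arm.read_camera("wrist");cv2.imwrite("pics/w3.png",cv2.convertScaleAbs(c["color"][...,::-1],alpha=1.3))
E
```

```text
tool_pos: [0.7168, -0.0623, 0.181]
eef_rot: [[-0.403, 0.915, -0.0], [0.915, 0.403, 0.001], [0.001, 0.0, -1.0]]
tool_pos: [0.7168, -0.0625, 0.181]
eef_rot: [[-0.997, 0.074, -0.0], [0.074, 0.997, 0.001], [0.0, 0.001, -1.0]]
clock: 9.8
tool_pos: [0.717, -0.0632, 0.1809]
eef_rot: [[-1.0, 0.002, -0.0], [0.002, 1.0, 0.0], [0.0, 0.0, -1.0]]
ft_force: [-0.2, -0.2, -2.4]
width: 0.0592
gripper_force: 54.8
[-0.8055 32.0992  3.7517 80.3592 -2.1827 67.6221 93.1163]
```

View pics/w3.png

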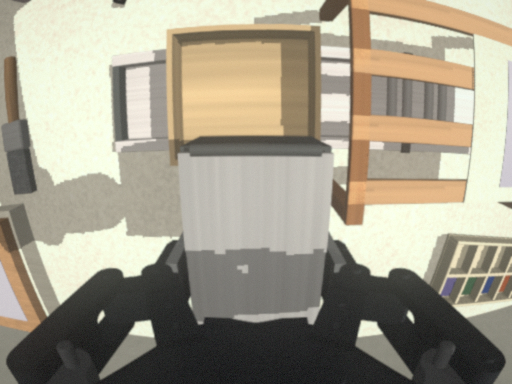

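The tin is held square with the flap strip at v≈147, facing the tray. The tray's far rim corners are at about (168,31) and (320,27), and the rack's front beam is at u≈352–370. Now to compute the tray position from this view.

```bash
python3 - <<'E'
from h import *
c=arm.read_camera("wrist");s=arm.sense()
for n,q,z in [("farleft",(168,31),.075),("farright",(320,27),.075),("right near",(319.5,130),.075),("left near",(168.5,160),.075),("rackfront low",(349,5),.113),("rackfront hi",(346,222),.113),("rackfront mid",(352,100),.113),("tin lid L",(180,152),.166+.05),("tinR",(331,152),.166+.05)]:
    print(n,plane(fray(c,q),z))
E
```

```text
farleft [ 0.5788 -0.1376  0.075 ]
farright [ 0.5773 -0.0101  0.075 ]
right near [ 0.6661 -0.0103  0.075 ]
left near [ 0.6912 -0.1395  0.075 ]
rackfront low [0.5685 0.0039 0.113 ]
rackfront hi [0.7338 0.0065 0.113 ]
rackfront mid [0.6407 0.0052 0.113 ]
tin lid L [ 0.6641 -0.0917  0.216 ]
tinR [ 0.6642 -0.0363  0.216 ]
```

```bash
python3 drive.py '-.004 -.004 .01 0 0 0;-.004 -.003 .02 0 0 0;-.003 -.003 .02 0 0 0;0 0 .013 0 0 0;0 0 .005 0 0 0;0 0 0 0 0 0'
python3 drive.py '.0011 0 -.0028 0 -3 0;.0011 0 -.0028 0 -3 0;.0011 0 -.0028 0 -3 0;.0011 0 -.0028 0 -3 0;.0011 0 -.0028 0 -3 0;0 0 0 0 0 0'
python3 - <<'E'
from h import *
s=arm.sense();R=s["eef_rot"];print(s["joint_positions"],"lip",s["tool_pos"]+R@[.055,0,.0176])
E
```

```text
clock: 10.5
tool_pos: [0.7277, -0.074, 0.1117]
eef_rot: [[-1.0, 0.001, -0.002], [0.001, 1.0, 0.0], [0.002, 0.0, -1.0]]
ft_force: [-0.7, 0.2, -2.6]
width: 0.0592
gripper_force: 54.7
clock: 11.1
tool_pos: [0.7202, -0.0745, 0.1276]
eef_rot: [[-0.966, 0.002, 0.259], [0.002, 1.0, -0.0], [-0.259, 0.0, -0.966]]
ft_force: [-0.6, 0.1, -3.4]
width: 0.0592
gripper_force: 54.8
[ 0.8487 27.4077  2.6956 96.7203 -3.0827 40.9281 95.0531] lip [ 0.6716 -0.0744  0.0964]
```

```bash
python3 drive.py '.0011 0 -.0028 0 -3 0;.0011 0 -.0028 0 -3 0;0 0 0 0 0 0;0 0 0 0 0 0'
python3 - <<'E'
from h import *
s=arm.sense();R=s["eef_rot"];print(s["joint_positions"],"lip",s["tool_pos"]+R@[.055,0,.0176])
E
```

```text
clock: 11.5
tool_pos: [0.7184, -0.0742, 0.1316]
eef_rot: [[-0.934, 0.001, 0.358], [0.001, 1.0, -0.0], [-0.358, 0.0, -0.934]]
ft_force: [1.1, -0.8, -2.5]
width: 0.0594
gripper_force: 54.8
[  1.392   24.6482   2.068  102.0716  -3.6693  32.3723  95.7866] lip [ 0.6733 -0.0741  0.0955]
```

```bash
python3 drive.py '.0007 0 -.0019 0 -2 0;.0007 0 -.0019 0 -2 0;0 0 0 0 0 0;0 0 0 0 0 0;0 0 0 0 0 0;0 0 0 0 0 0;0 0 0 0 0 0;0 0 0 0 0 0'
python3 - <<'E'
from h import *
s=arm.sense();R=s["eef_rot"];print(s["joint_positions"],"lip",s["tool_pos"]+R@[.055,0,.0176])
c=arm.read_camera("wrist");cv2.imwrite("pics/w4.png",cv2.convertScaleAbs(c["color"][...,::-1],alpha=1.3))
# count dark grey low-saturation pixels in tray area from top camera
t=arm.read_camera("top")["color"];cv2.imwrite("pics/t4.png",t[...,::-1])
E
```

```text
clock: 12.3
tool_pos: [0.7153, -0.0742, 0.1341]
eef_rot: [[-0.906, 0.001, 0.423], [0.001, 1.0, -0.0], [-0.423, 0.0, -0.906]]
ft_force: [-0.3, -0.1, -1.2]
width: 0.0593
gripper_force: 54.8
[  1.9734  22.8933   1.4466 105.8091  -4.2493  26.3744  96.5123] lip [ 0.6729 -0.0742  0.0948]
```

View pics/w4.png

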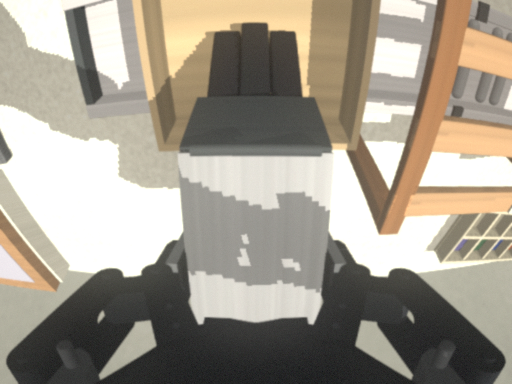

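The flap has swung open and all three sticks stick out, with tips at about (225,33), (255,25) and (285,33) in the tray. I'll wait a little and check whether they are still moving.

```bash
cat > st.py <<'E'
from h import *
for i in range(2):
    c=arm.read_camera("wrist");g=c["color"][0:100,180:340].max(2);m=g<70
    ys,xs=np.nonzero(m);print("dark px",m.sum(),"u",xs.min()+180,xs.max()+180,"vtop",[int(np.nonzero(m[:,u-180])[0].min()) if m[:,u-180].any() else None for u in (225,255,285)])
s=arm.sense();R=s["eef_rot"];print(s["joint_positions"],"f",s["ft_force"],"lip",s["tool_pos"]+R@[.055,0,.0176])
E
python3 st.py; python3 drive.py '0 0 0 0 0 0;0 0 0 0 0 0;0 0 0 0 0 0;0 0 0 0 0 0'|head -1; python3 st.py
python3 drive.py '.0007 0 -.0019 0 -2 0;.0004 0 -.001 0 -1 0;0 0 0 0 0 0;0 0 0 0 0 0;0 0 0 0 0 0;0 0 0 0 0 0;0 0 0 0 0 0' | head -1; python3 st.py
```

```text
dark px 6089 u 198 313 vtop [33, 24, 33]
dark px 6084 u 198 313 vtop [33, 24, 33]
[  1.9778  22.884    1.4477 105.841   -4.252   26.3682  96.5139] f [ 0.4727  0.8669 -2.5288] lip [ 0.6726 -0.0742  0.0947]
clock: 12.9
dark px 6076 u 198 313 vtop [33, 24, 33]
dark px 6076 u 198 313 vtop [33, 24, 33]
[  1.9758  22.8882   1.4442 105.8451  -4.2528  26.3634  96.5134] f [ 0.1925 -0.6239 -1.2324] lip [ 0.6725 -0.0741  0.0946]
clock: 13.7
dark px 6458 u 197 314 vtop [30, 21, 30]
dark px 6465 u 197 314 vtop [30, 21, 30]
[  2.5859  21.7133   0.7936 108.5084  -4.8165  21.8757  97.2103] f [ 0.1808  0.0221 -1.9138] lip [ 0.6726 -0.0742  0.0947]
```

```bash
python3 - <<'E'
from h import *
c=arm.read_camera("wrist")
for q in [(225,30),(255,21),(285,30)]: print(q,[plane(fray(c,q),z) for z in (.04,.056,.075)])
im=c["color"][:130,130:390];cv2.imwrite("pics/w5.png",cv2.resize(cv2.convertScaleAbs(im[...,::-1],alpha=2.2),None,fx=3,fy=3,interpolation=cv2.INTER_CUBIC))
E
```

```text
(225, 30) [array([ 0.6284, -0.0937,  0.04  ]), array([ 0.6248, -0.0921,  0.056 ]), array([ 0.6205, -0.0902,  0.075 ])]
(255, 21) [array([ 0.6229, -0.0751,  0.04  ]), array([ 0.6197, -0.0751,  0.056 ]), array([ 0.616, -0.075,  0.075])]
(285, 30) [array([ 0.6285, -0.0566,  0.04  ]), array([ 0.6249, -0.0581,  0.056 ]), array([ 0.6206, -0.0599,  0.075 ])]
```

View pics/w5.png

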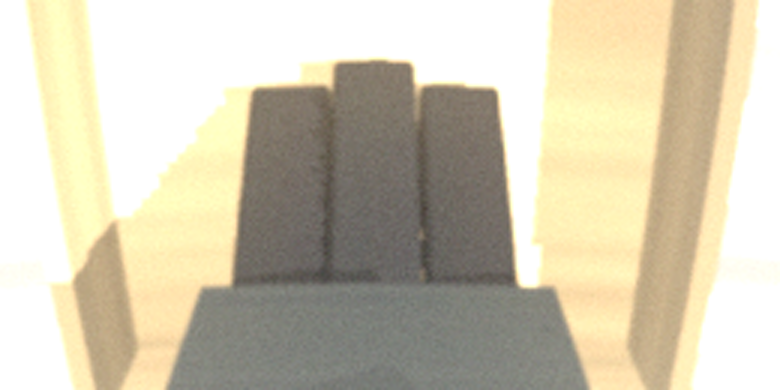

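The tips rest on the tray floor at x≈0.625 and the tails still lean on the tin's lip (0.6725, z 0.095). So I'll raise the tin slowly and slightly inward, letting the tails slip off the lip into the tray.

```bash
python3 drive.py '-.0009 0 -.0052 0 0 0;-.0009 0 -.0052 0 0 0;-.0009 0 -.0052 0 0 0;-.0009 0 -.0052 0 0 0;-.0009 0 -.0052 0 0 0;-.0009 0 -.0052 0 0 0;0 0 0 0 0 0;0 0 0 0 0 0'|sed -n '1,2p;4p'
python3 st.py
python3 drive.py '-.0047 0 -.0088 0 0 0;-.0047 0 -.0088 0 0 0;-.0047 0 -.0088 0 0 0;-.0047 0 -.0088 0 0 0;0 0 0 0 0 0;0 0 0 0 0 0'|sed -n '1,2p;4p'
python3 - <<'E'
from h import *
c=arm.read_camera("wrist");a=cv2.convertScaleAbs(c["color"][:190,120:400,::-1],alpha=1.3)
t=arm.read_camera("scene");b=cv2.convertScaleAbs(t["color"][150:290,180:360,::-1],alpha=1.3)
o=np.zeros((400,800,3),np.uint8);a=cv2.resize(a,(410,278));b=cv2.resize(b,(390,303));o[:278,:410]=a;o[:303,410:]=b
cv2.imwrite("pics/v6.png",o)
E
```

```text
clock: 14.65
tool_pos: [0.7028, -0.0742, 0.1663]
ft_force: [0.2, -0.2, -1.6]
dark px 4087 u 219 289 vtop [43, 36, 43]
dark px 4048 u 219 289 vtop [43, 35, 43]
[  2.3364  18.6648   1.1479 108.4586  -4.5202  25.0166  96.8897] f [-0.904  -0.153  -1.9958] lip [ 0.6623 -0.0741  0.1244]
clock: 15.35
tool_pos: [0.703, -0.0742, 0.2065]
ft_force: [0.4, -0.2, -2.5]
```

View pics/v6.png

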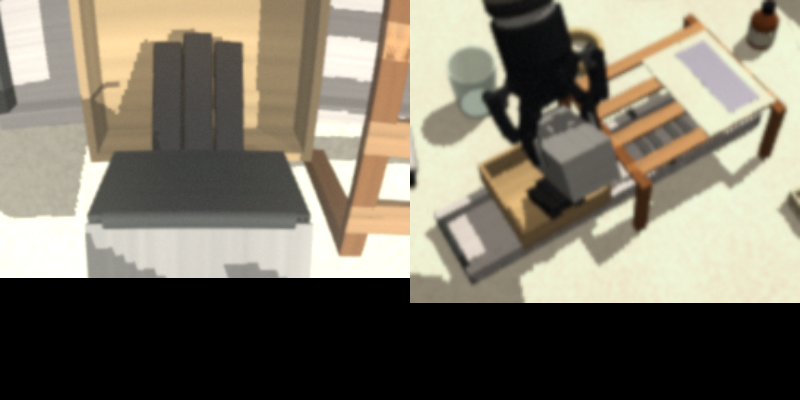

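The left view shows the three sticks side by side in the tray, at u≈150–245, and the tin empty above them. That was my 11th picture viewed, one over the limit of 10, so from here I work from numbers only. Next I level the tin and carry it to the free spot beyond the tray, around (0.80,-0.10).

```bash
python3 drive.py '0 0 0 0 3 0;0 0 0 0 6 0;0 0 0 0 6 0;0 0 0 0 6 0;0 0 0 0 5 0;0 0 0 0 2 0;0 0 0 0 0 0'|sed -n '1,3p'
python3 drive.py '-.015 -.004 0 0 0 0;-.025 -.007 0 0 0 0;-.025 -.007 0 0 0 0;-.02 -.005 0 0 0 0;-.012 -.003 0 0 0 0;0 0 0 0 0 0'|sed -n '1,4p'
python3 - <<'E'
from h import *
print(arm.sense()["joint_positions"])
T=arm.read_camera("top");S=arm.read_camera("scene")
def bl(c,u0,u1,v0,v1,n,thr=70):
    g=c["color"][v0:v1,u0:u1];m=(g.max(2)<thr).astype(np.uint8)
    k,l,st,ce=cv2.connectedComponentsWithStats(m)
    for i in range(1,k):
        if st[i,4]>15:
            print(n,st[i]+[u0,v0,0,0,0],ce[i]+[u0,v0])
            cn,_=cv2.findContours((l==i).astype(np.uint8),0,2);b=cv2.boxPoints(cv2.minAreaRect(cn[0]))+[u0,v0];print(b)
            if n=="top":print([plane(ray(c,q),.056)[:2] for q in b])
            else:print([plane(ray(c,q),.056)[:2] for q in b])
for thr in (60,75): bl(T,255,310,128,180,"top",thr);bl(S,205,285,200,270,"scene",thr)
E
```

```text
clock: 16.15
tool_pos: [0.7039, -0.0738, 0.2043]
eef_rot: [[-1.0, 0.0, -0.001], [0.0, 1.0, 0.0], [0.001, 0.0, -1.0]]
clock: 16.75
tool_pos: [0.8003, -0.1011, 0.2045]
eef_rot: [[-1.0, 0.002, -0.0], [0.002, 1.0, -0.0], [0.0, -0.0, -1.0]]
ft_force: [-0.5, -0.1, -1.9]
[ 2.1864 40.8553  3.7468 62.6584 -2.5057 76.5647 95.4987]
top [272 128   6  27 111] [274.1441 140.2613]
[[272. 128.]
 [277. 128.]
 [277. 154.]
 [272. 154.]]
[array([ 0.7039, -0.0495]), array([ 0.7042, -0.0633]), array([ 0.6322, -0.0651]), array([ 0.6318, -0.0513])]
scene [ 234  200   51   70 2359] [261.2115 230.1013]
[[234. 200.]
 [284. 200.]
 [284. 269.]
 [234. 269.]]
[array([ 0.5178, -0.0331]), array([0.598, 0.096]), array([ 0.786 , -0.0324]), array([ 0.717 , -0.1446])]
top [259 128  20  27 164] [273.8598 139.6524]
[[259.     133.    ]
 [277.4344 126.4163]
 [285.8959 150.1086]
 [267.4615 156.6923]]
[array([ 0.6889, -0.0141]), array([ 0.7087, -0.0643]), array([ 0.6437, -0.0892]), array([ 0.6241, -0.0391])]
scene [ 205  200   80   70 2984] [257.8723 233.0566]
[[205. 200.]
 [284. 200.]
 [284. 269.]
 [205. 269.]]
[array([ 0.4711, -0.1083]), array([0.598, 0.096]), array([ 0.786 , -0.0324]), array([ 0.6768, -0.2099])]
```

```bash
python3 drive.py '0 0 .02 0 0 0;0 0 .03 0 0 0;0 0 .03 0 0 0;0 0 .03 0 0 0;0 0 .03 0 0 0;0 0 .025 0 0 0;0 0 .014 0 0 0;0 0 0 0 0 0'|sed -n '1,4p'
python3 drive.py '0 0 .003 0 0 0;0 0 .002 0 0 0;0 0 .001 0 0 0;0 0 .001 0 0 0;0 0 0 0 0 0'|sed -n '1,4p'
```

```text
clock: 17.65
tool_pos: [0.7974, -0.0997, 0.0245]
eef_rot: [[-1.0, 0.001, -0.005], [0.001, 1.0, 0.001], [0.005, 0.001, -1.0]]
ft_force: [0.6, 0.3, -2.1]
clock: 18.15
tool_pos: [0.8001, -0.1004, 0.0204]
eef_rot: [[-1.0, 0.001, 0.001], [0.001, 1.0, 0.0], [-0.001, 0.0, -1.0]]
ft_force: [-0.4, 0.5, -2.4]
```

```bash
python3 drive.py '0 0 .001 0 0 0;0 0 .001 0 0 0;0 0 0 0 0 0'|sed -n '2p;4p'
python3 drive.py '0 0 .001 0 0 0;0 0 .001 0 0 0;0 0 0 0 0 0'|sed -n '2p;4p'
```

```text
tool_pos: [0.7999, -0.1003, 0.0179]
ft_force: [-0.1, 1.0, -1.5]
tool_pos: [0.8001, -0.1003, 0.0178]
ft_force: [-2.8, 0.2, 5.7]
```

Contact at 0.0178 with 5.7 N, so the tin stands on the table. I'll release it and withdraw upward.

```bash
python3 drive.py '0 0 0 0 0 0;0 0 0 0 0 0;0 0 0 0 0 0;0 0 0 0 0 0;0 0 0 0 0 0' 0.085|sed -n '2p;4,5p'
python3 drive.py '0 0 -.01 0 0 0;0 0 -.03 0 0 0;0 0 -.04 0 0 0;0 0 -.04 0 0 0;0 0 -.04 0 0 0;0 0 -.04 0 0 0;0 0 0 0 0 0'|sed -n '1,4p'
python3 drive.py '0 -.04 0 0 0 0;0 -.04 0 0 0 0;0 -.04 0 0 0 0;0 -.04 0 0 0 0;0 -.04 0 0 0 0;0 0 0 0 0 0' 0|sed -n '1,4p'
cat > see.py <<'E'
from h import *
T=arm.read_camera("top");S=arm.read_camera("scene")
def bl(c,u0,u1,v0,v1,n,thr):
    g=c["color"][v0:v1,u0:u1].astype(int);m=((g.max(2)<thr)&(g.max(2)-g.min(2)<18)).astype(np.uint8)
    k,l,st,ce=cv2.connectedComponentsWithStats(m)
    for i in range(1,k):
        if st[i,4]>12:
            cn,_=cv2.findContours((l==i).astype(np.uint8),0,2);b=cv2.boxPoints(cv2.minAreaRect(cn[0]))+[u0,v0]
            print(n,thr,st[i]+[u0,v0,0,0,0],"box@.056",np.array([plane(ray(c,q),.056)[:2] for q in b]).round(3).tolist(),"cen",plane(ray(c,ce[i]+[u0,v0]),.056)[:2])
import sys
if __name__=="__main__":
    for thr in (70,90): bl(T,250,312,120,180,"top",thr);bl(S,205,285,200,270,"scene",thr)
E
python3 see.py
```

```text
tool_pos: [0.7998, -0.1004, 0.0157]
ft_force: [-0.1, -0.6, -0.1]
width: 0.085
clock: 19.95
tool_pos: [0.8037, -0.1011, 0.2261]
eef_rot: [[-1.0, 0.001, 0.015], [0.001, 1.0, -0.002], [-0.015, -0.001, -1.0]]
ft_force: [-0.3, 0.0, 1.2]
clock: 20.55
tool_pos: [0.7965, -0.3108, 0.2154]
eef_rot: [[-1.0, 0.011, -0.002], [0.011, 1.0, -0.007], [0.002, -0.007, -1.0]]
ft_force: [-1.1, -0.7, 0.5]
top 70 [272 128  19  29 475] box@.056 [[0.704, -0.049], [0.705, -0.099], [0.628, -0.101], [0.626, -0.051]] cen [ 0.6655 -0.0748]
scene 70 [280 201   5   5  16] box@.056 [[0.597, 0.082], [0.596, 0.093], [0.61, 0.091], [0.611, 0.08]] cen [0.6036 0.0861]
scene 70 [235 231  25  20 303] box@.056 [[0.638, -0.102], [0.62, -0.049], [0.682, -0.039], [0.698, -0.091]] cen [ 0.6598 -0.0714]
scene 70 [206 239  12   8  19] box@.056 [[0.61, -0.176], [0.611, -0.143], [0.618, -0.144], [0.618, -0.177]] cen [ 0.6147 -0.1566]
scene 70 [224 239  56  31 111] box@.056 [[0.7, -0.167], [0.702, 0.007], [0.712, 0.006], [0.709, -0.167]] cen [ 0.7058 -0.0895]
top 90 [272 128  19  29 483] box@.056 [[0.704, -0.049], [0.705, -0.099], [0.628, -0.101], [0.626, -0.051]] cen [ 0.6661 -0.0747]
scene 90 [275 201  10   9  32] box@.056 [[0.598, 0.055], [0.593, 0.095], [0.61, 0.093], [0.614, 0.054]] cen [0.6056 0.0789]
scene 90 [260 214   8   5  15] box@.056 [[0.613, 0.001], [0.61, 0.025], [0.615, 0.024], [0.618, 0.001]] cen [0.6141 0.0122]
scene 90 [235 231  25  20 303] box@.056 [[0.638, -0.102], [0.62, -0.049], [0.682, -0.039], [0.698, -0.091]] cen [ 0.6598 -0.0714]
scene 90 [223 236  61  34 206] box@.056 [[0.693, -0.169], [0.7, 0.022], [0.719, 0.019], [0.711, -0.17]] cen [ 0.7065 -0.0811]
scene 90 [205 238  13  10  51] box@.056 [[0.606, -0.18], [0.606, -0.143], [0.621, -0.144], [0.62, -0.181]] cen [ 0.6152 -0.1599]
```

The sticks lie side by side at x≈0.628–0.70, y≈-0.075. Tips are on the floor and tails near the +x rim, their tops at about 0.07–0.08, below the rack's underside at 0.105. The middles are well inside the tray. Next I turn the closed gripper for the push.

```bash
python3 drive.py '0 0 0 0 0 8.2;0 0 0 0 0 8.2;0 0 0 0 0 8.2;0 0 0 0 0 8.2;0 0 0 0 0 8.2;0 0 0 0 0 8.2;0 0 0 0 0 8.2;0 0 0 0 0 8.2' 0|sed -n '1,3p'
python3 drive.py '0 0 0 0 0 8.2;0 0 0 0 0 8.2;0 0 0 0 0 8;.025 -.04 0 0 0 0;.025 -.04 0 0 0 0;.025 -.04 0 0 0 0;.015 -.04 0 0 0 0;0 0 0 0 0 0'|sed -n '1,3p'
python3 drive.py '0 0 0 0 8 0;0 0 0 0 8 0;0 0 0 0 8 0;0 0 0 0 8 0;0 0 0 0 8 0;0 0 0 0 0 0'
python3 - <<'E'
from h import *
print(arm.sense()["joint_positions"])
T=arm.read_camera("top");S=arm.read_camera("scene")
# tray by colour (tan): saturation/hue mask, largest blob near the tray
for n,c,(u0,u1,v0,v1) in (("top",T,(252,315,115,190)),("scene",S,(195,290,190,275))):
    h=cv2.cvtColor(c["color"][v0:v1,u0:u1],cv2.COLOR_RGB2HSV);m=cv2.inRange(h,(10,75,40),(25,255,255))
    k,l,st,ce=cv2.connectedComponentsWithStats(m);i=1+st[1:,4].argmax();print(n,st[i]+[u0,v0,0,0,0])
    b=st[i]+[u0,v0,0,0,0]
    if n=="top":print([plane(ray(c,q),.075) for q in [(b[0]-.5,b[1]-.5),(b[0]+b[2]-.5,b[1]+b[3]-.5)]])
E
```

```text
clock: 21.45
tool_pos: [0.8005, -0.2971, 0.2163]
eef_rot: [[-0.41, 0.912, 0.001], [0.912, 0.41, 0.002], [0.002, 0.002, -1.0]]
clock: 22.25
tool_pos: [0.6334, -0.205, 0.2147]
eef_rot: [[-0.002, 1.0, -0.007], [1.0, 0.002, 0.006], [0.006, -0.007, -1.0]]
clock: 22.85
tool_pos: [0.638, -0.2142, 0.2117]
eef_rot: [[0.009, 1.0, -0.0], [0.766, -0.007, 0.643], [0.643, -0.006, -0.766]]
ft_force: [-0.8, -1.8, -1.5]
width: -0.0
gripper_force: 0.0
[ 22.9633  40.1218  13.3648  74.4317 -40.2826  92.8718  42.317 ]
top [ 257  130   48   46 1665]
[array([ 0.6944, -0.007 ,  0.075 ]), array([ 0.5732, -0.1396,  0.075 ])]
scene [ 212  190   78   75 2588]
```

The joints are well within range and the tray is unmoved, with its trailing face at y≈-0.138. I'll lower the closed fingertips behind it.

```bash
python3 drive.py '-.0147 -.0008 .0281 0 0 0;-.0147 -.0008 .0281 0 0 0;-.0147 -.0008 .0281 0 0 0;-.0147 -.0008 .0281 0 0 0;-.0147 -.0008 .0281 0 0 0;0 0 0 0 0 0'
python3 drive.py '.0077 0 .0064 0 0 0;.0077 0 .0064 0 0 0;.0077 0 .0064 0 0 0;.0046 0 .0039 0 0 0;.0023 0 .0019 0 0 0;0 0 0 0 0 0'|sed -n '1,4p'
```

```text
clock: 23.55
tool_pos: [0.6349, -0.1703, 0.0591]
eef_rot: [[-0.002, 1.0, -0.007], [0.764, 0.006, 0.645], [0.645, -0.004, -0.764]]
ft_force: [-0.8, 0.1, -0.4]
width: 0.0003
gripper_force: 0.0
clock: 24.15
tool_pos: [0.6361, -0.1368, 0.0618]
eef_rot: [[0.0, 1.0, 0.001], [0.766, -0.001, 0.643], [0.643, 0.001, -0.766]]
ft_force: [-0.4, -0.9, -1.2]
```

```bash
python3 drive.py '.0023 0 .0019 0 0 0;.0031 0 .0026 0 0 0;.0038 0 .0032 0 0 0;.0038 0 .0032 0 0 0;.0038 0 .0032 0 0 0;.0038 0 .0032 0 0 0;.0031 0 .0026 0 0 0;.0023 0 .0019 0 0 0'|sed -n '1,4p'
python3 drive.py '.0031 0 .0026 0 0 0;.0038 0 .0032 0 0 0;.0038 0 .0032 0 0 0;.0038 0 .0032 0 0 0;.0038 0 .0032 0 0 0;.0038 0 .0032 0 0 0;.0031 0 .0026 0 0 0;0 0 0 0 0 0'|sed -n '1,4p'
python3 drive.py '.0031 0 .0026 0 0 0;.0038 0 .0032 0 0 0;.0038 0 .0032 0 0 0;.0038 0 .0032 0 0 0;.0038 0 .0032 0 0 0;.0038 0 .0032 0 0 0;.0031 0 .0026 0 0 0;0 0 0 0 0 0'|sed -n '1,4p'
cat > tray.py <<'E'
from h import *
T=arm.read_camera("top");c=T;g=cv2.cvtColor(c["color"],cv2.COLOR_RGB2HSV)
m=cv2.inRange(g[140:165,190:300],(10,75,40),(25,255,255));r=m.mean(0)>128
us=np.nonzero(r)[0]+190
print("tan cols",us.min(),us.max(),"trailing y",plane(ray(c,(us.max()+.5,152)),.075))
E
python3 tray.py; python3 see.py | grep "top 70"
```

```text
clock: 24.95
tool_pos: [0.6356, -0.1025, 0.0611]
eef_rot: [[0.001, 1.0, -0.0], [0.766, -0.0, 0.643], [0.643, -0.001, -0.766]]
ft_force: [-0.4, -1.3, -0.2]
clock: 25.75
tool_pos: [0.6361, -0.0688, 0.0613]
eef_rot: [[0.0, 1.0, 0.0], [0.765, -0.0, 0.644], [0.644, 0.0, -0.765]]
ft_force: [0.4, -0.1, 0.6]
clock: 26.55
tool_pos: [0.636, -0.0358, 0.0613]
eef_rot: [[-0.0, 1.0, 0.0], [0.765, 0.0, 0.644], [0.644, 0.0, -0.765]]
ft_force: [-0.4, 0.2, -0.5]
tan cols 216 263 trailing y [ 0.6337 -0.0276  0.075 ]
top 70 [ 266  125   46   48 1272] box@.056 [[0.636, -0.025], [0.741, -0.109], [0.667, -0.199], [0.564, -0.114]] cen [ 0.6504 -0.1025]
```

The pad's leading corner is about 8 mm ahead of the TCP, which matches: TCP at -0.036, face at -0.0276. The station puts the face at y≈0.0305, so the crest should come at TCP ≈0.012. I'll push on and then creep.

```bash
python3 drive.py '.0031 0 .0026 0 0 0;.0038 0 .0032 0 0 0;.0038 0 .0032 0 0 0;.0038 0 .0032 0 0 0;.0038 0 .0032 0 0 0;.0031 0 .0026 0 0 0;.0015 0 .0013 0 0 0;0 0 0 0 0 0'|sed -n '1,4p'
python3 tray.py
python3 drive.py '.0011 0 .001 0 0 0;.0011 0 .001 0 0 0;.0011 0 .001 0 0 0;.0011 0 .001 0 0 0;0 0 0 0 0 0'|sed -n '1,4p'
python3 tray.py
```

```text
clock: 27.5
tool_pos: [0.6359, -0.0063, 0.0612]
eef_rot: [[0.0, 1.0, 0.0], [0.765, -0.0, 0.644], [0.644, -0.0, -0.765]]
ft_force: [0.2, -0.3, 0.0]
tan cols 207 252 trailing y [0.6329 0.0021 0.075 ]
clock: 28.05
tool_pos: [0.6361, -0.0011, 0.061]
eef_rot: [[0.001, 1.0, 0.001], [0.766, -0.001, 0.643], [0.643, 0.0, -0.766]]
ft_force: [-0.8, -1.8, 0.4]
tan cols 207 250 trailing y [0.6327 0.0075 0.075 ]
```

```bash
for k in 1; do python3 drive.py '.0011 0 .001 0 0 0;.0011 0 .001 0 0 0;.0011 0 .001 0 0 0;.0011 0 .001 0 0 0'|sed -n '1,2p;4p'; done; python3 tray.py
python3 drive.py '.0011 0 .001 0 0 0;.0011 0 .001 0 0 0'|sed -n '1,2p;4p';python3 tray.py
python3 drive.py '.0008 0 .0006 0 0 0;.0008 0 .0006 0 0 0'|sed -n '1,2p;4p';python3 tray.py
```

```text
clock: 28.5
tool_pos: [0.6361, 0.0047, 0.0607]
ft_force: [-0.2, -2.8, 1.4]
tan cols 207 250 trailing y [0.6327 0.0075 0.075 ]
clock: 28.75
tool_pos: [0.6362, 0.0065, 0.0606]
ft_force: [-1.5, -6.7, 3.8]
tan cols 207 250 trailing y [0.6327 0.0075 0.075 ]
clock: 29.0
tool_pos: [0.6361, 0.0068, 0.0606]
ft_force: [-0.5, -8.6, 4.8]
tan cols 207 250 trailing y [0.6327 0.0075 0.075 ]
```

The push force is rising (8.6 N) at TCP 0.0068: the ridge. I'll creep on until it drops.

```bash
python3 drive.py '.0008 0 .0006 0 0 0;.0008 0 .0006 0 0 0'|sed -n '1,2p;4p'
python3 drive.py '.0008 0 .0006 0 0 0;.0008 0 .0006 0 0 0'|sed -n '1,2p;4p'
```

```text
clock: 29.25
tool_pos: [0.6362, 0.007, 0.0606]
ft_force: [-2.4, -11.9, 5.4]
clock: 29.45
tool_pos: [0.6362, 0.0072, 0.0606]
ft_force: [-3.3, -15.2, 7.2]
```

```bash
python3 drive.py '.0008 0 .0006 0 0 0;.0008 0 .0006 0 0 0'|sed -n '1,2p;4p'
```

```text
clock: 29.65
tool_pos: [0.6362, 0.0073, 0.0606]
ft_force: [-4.1, -17.1, 8.7]
```

The force has reached 17 N without motion, with 8.7 N vertical and 4 N sideways: the compliant arm is pressing the tip down on the tray wall and jamming it. I'll relieve the vertical load rather than push harder.

```bash
python3 drive.py '.0013 0 -.0015 0 0 0;.0013 0 -.0015 0 0 0;0 0 0 0 0 0'|sed -n '1,4p'
python3 - <<'E'
from h import *
s=arm.sense();print(s["ft_force"],s["ft_torque"],s["tool_pos"],s["joint_positions"])
S=arm.read_camera("scene");c=S
g=c["color"].astype(int)
# dark neutral blobs near expected stick place
uv=lambda P:(lambda q:(c["mtx"]@q/q[2])[:2])(np.array(c["rotation"]).T@(np.array(P)-c["position"]))
for n,P in [("tray mid",(.634,.08,.05)),("face top",(.634,.0155,.075)),("sticks",(.665,.08,.06)),("corner trail +x rim",(.694,.0155,.075)),("corner trail -x",(.574,.0155,.075)),("rack front +x",(.728,.0055,.113))]:print(n,uv(P))
E
```

```text
clock: 29.95
tool_pos: [0.636, 0.0072, 0.0613]
eef_rot: [[0.006, 1.0, 0.005], [0.775, -0.008, 0.632], [0.632, 0.001, -0.775]]
ft_force: [-0.7, -12.1, -5.6]
[ -0.6796 -12.0952  -5.6038] [-3.4711 -0.0265 -0.0343] [0.636  0.0072 0.0613] [  9.0256  39.4589   7.4693  96.3116 -47.5348  66.0691  43.446 ]
tray mid [286.2718 211.6642]
face top [268.2005 216.3444]
sticks [292.5379 217.0993]
corner trail +x rim [279.9084 231.5614]
corner trail -x [257.2267 202.0816]
rack front +x [284.624  234.9737]
```

```bash
python3 drive.py '.0008 0 .0006 0 0 0;0 0 0 0 0 0'|sed -n '1,2p;4p'
python3 drive.py '.0008 0 .0006 0 0 0;0 0 0 0 0 0'|sed -n '1,2p;4p'
```

```text
clock: 30.2
tool_pos: [0.636, 0.0072, 0.0613]
ft_force: [0.0, -14.4, -3.4]
clock: 30.4
tool_pos: [0.636, 0.0073, 0.0613]
ft_force: [-1.1, -16.2, -3.4]
```

It is stuck hard at TCP 0.0073, so I stop pushing and check numerically what is happening under the rack. A coarse colour-class map of the top and scene images will do.

```bash
cat > asc.py <<'E'
from h import *
def asc(n,u0,u1,v0,v1):
    c=arm.read_camera(n)["color"];h=cv2.cvtColor(c,cv2.COLOR_RGB2HSV)
    print(n,"u",u0,"..",u1)
    for v in range(v0,v1):
        r=""
        for u in range(u0,u1):
            H,S,V=map(int,h[v,u])
            r+=("o" if V>110 else "O") if S>85 and 5<=H<=14 else ("t" if V>90 else "T") if S>75 and 14<H<26 else "#" if V<62 else "+" if V<95 else "-" if V<135 else "."
        print(v,r)
if __name__=="__main__":
    asc("top",190,275,118,182)
    asc("scene",245,345,175,250)
E
python3 asc.py
```

```text
top u 190 .. 275
118 .................ttttttttttotttottttttttttottttttottttttttttt-..........-------------
119 .................tttttttttttttttttttttttttotttttttttttttttott-......-----------------
120 .................tttttttttttttottttttttttttotttttttttttttttttt-----------------------
121 .................tttttottttotttttttttttttttottttttttottoooottt-----------------------
122 .................ttttttottttttttttttttttttttttottttoottoootttt-----------------------
123 .................ttotttttttttttttttttttotttttttttttotttttotttt-----------------------
124 .................-----------ttttttttttttttOtOOttttoOtOOotooooO----------------++#++--
125 .................--------------------------------------OooooO----------------+######+
126 .................----------++++------------------------oooooO----------------########
127 .................---------+#####-------+###++----------ttoooo---------------+########
128 .................---------######+++++++######----------tooooo--------------+#########
129 .................-tt-----+###################+----.....ttoooo.--------....-+#######+#
130
[... 11870 characters left out ...]
++++----+OOOOOO+---------------.......................................
244 +++-+++++++-----++++---+++++++++------TOOOOOO+--------------........................................
245 +--++---+---...--+++++++#+++++--------TOOOOOOT------------..........................................
246 -++-------......-++++##+++++----------+OOOOOOT-----------...........................................
247 +++--..--......-++++###+++----------..+OOOOOO+--------..............................................
248 +++---.-......-++#++#++++-----------..+OOOOOO+-------...............................................
249 +++----.....--++##+++++-------------..+OOOOOO+-----.................................................
```

The map shows the sticks still side by side and unmoved relative to the tray, so they aren't what is jamming. I'll locate the contact from force and torque at a few loads while backing off slightly.

```bash
cat > ft.py <<'E'
from h import *
s=arm.sense();print("F",s["ft_force"],"T",s["ft_torque"],"p",s["tool_pos"],"z",s["eef_rot"][:,2])
E
python3 ft.py
python3 drive.py '-.0015 0 -.0013 0 0 0;0 0 0 0 0 0'>/dev/null; python3 ft.py
python3 drive.py '-.0015 0 .0001 0 0 0;0 0 0 0 0 0'>/dev/null; python3 ft.py
python3 drive.py '-.0023 0 -.0019 0 0 0;0 0 0 0 0 0'>/dev/null; python3 ft.py
python3 drive.py '-.0023 0 -.0019 0 0 0;0 0 0 0 0 0'>/dev/null; python3 ft.py
```

```text
F [ -0.6531 -16.0507  -2.9883] T [-3.7934  0.1088  0.1034] p [0.636  0.0073 0.0613] z [ 0.0064  0.6304 -0.7763]
F [  1.2837 -12.2216  -5.6049] T [-3.4463 -0.0595 -0.0755] p [0.636  0.0071 0.0613] z [ 0.0054  0.6322 -0.7748]
F [ -1.0633 -12.5863  -1.7895] T [-2.9238  0.0768  0.0935] p [0.636  0.0071 0.0613] z [ 0.0048  0.6341 -0.7733]
F [ 0.8741 -6.7015 -1.9277] T [-2.3743 -0.0787 -0.0743] p [0.636  0.0069 0.0617] z [ 0.0032  0.637  -0.7709]
F [ 0.399  -5.5938 -2.875 ] T [-1.9677 -0.017  -0.0154] p [0.6357 0.0067 0.0627] z [ 0.0012  0.6404 -0.768 ]
```

```bash
python3 drive.py '-.0077 0 -.0064 0 0 0;-.0051 0 .0061 0 0 0;0 0 0 0 8 0;0 0 0 0 0 0'|sed -n '1,4p'; python3 ft.py
```

```text
clock: 31.7
tool_pos: [0.6341, -0.004, 0.0524]
eef_rot: [[0.008, 1.0, -0.0], [0.668, -0.005, 0.744], [0.744, -0.006, -0.668]]
ft_force: [-1.0, -1.2, -2.0]
F [-1.0063 -1.1778 -2.0054] T [-0.9094  0.0782  0.0517] p [ 0.6341 -0.004   0.0524] z [-0.0002  0.7437 -0.6685]
```

```bash
python3 drive.py '.002 0 .0022 0 0 0;.002 0 .0022 0 0 0;.0013 0 .0015 0 0 0;0 0 0 0 0 0'>/dev/null; python3 ft.py
python3 drive.py '.0007 0 .0007 0 0 0;.0007 0 .0007 0 0 0;0 0 0 0 0 0'>/dev/null; python3 ft.py
python3 drive.py '.0007 0 .0007 0 0 0;.0007 0 .0007 0 0 0;0 0 0 0 0 0'>/dev/null; python3 ft.py
python3 drive.py '.0007 0 .0007 0 0 0;.0007 0 .0007 0 0 0;0 0 0 0 0 0'>/dev/null; python3 ft.py
```

```text
F [ 0.1613 -1.1847  0.1564] T [-0.7612  0.0519  0.0612] p [0.6364 0.0075 0.0571] z [ 0.0008  0.7428 -0.6695]
F [-0.6953 -4.4442  2.7079] T [-0.8485 -0.0185  0.0593] p [0.6364 0.0076 0.0565] z [ 0.0022  0.7425 -0.6698]
F [-0.9387 -7.0385  5.6799] T [-0.9943  0.1793  0.191 ] p [0.6365 0.0079 0.0565] z [ 0.0033  0.7414 -0.671 ]
F [ -1.829  -10.2068   6.0009] T [-1.1771  0.2678  0.3532] p [0.6365 0.0081 0.0564] z [ 0.0043  0.74   -0.6726]
```

The stop is at the same tray position with a different lean, so this really is the carrier resisting at the ridge. I'll push on in small steps, balancing the vertical load, and keep the commanded TCP below about 0.02 so the finger can't chase the carrier past the station.

```bash
python3 drive.py '.0016 0 -.0006 0 0 0;.0008 0 .0005 0 0 0;.0008 0 .0005 0 0 0;0 0 0 0 0 0;0 0 0 0 0 0'>/dev/null; python3 ft.py
python3 drive.py '.0008 0 .0006 0 0 0;.0008 0 .0006 0 0 0;0 0 0 0 0 0;0 0 0 0 0 0'>/dev/null; python3 ft.py
```

```text
F [ -1.2916 -12.774    1.7616] T [-2.3462  0.1549  0.2055] p [0.6365 0.0082 0.0566] z [ 0.0058  0.7366 -0.6763]
F [ -1.6913 -15.6571   3.0446] T [-2.6343  0.3163  0.3098] p [0.6365 0.0083 0.0566] z [ 0.0069  0.7349 -0.6781]
```

```bash
python3 drive.py '.0008 0 .0004 0 0 0;.0008 0 .0004 0 0 0;0 0 0 0 0 0;0 0 0 0 0 0'>/dev/null; python3 ft.py
python3 - <<'E'
from h import *
T=arm.read_camera("top");S=arm.read_camera("scene")
def px(c,P): q=np.array(c["rotation"]).T@(np.array(P)-c["position"]);q=c["mtx"]@q/q[2];return q[:2]
# station marker from first pictures: height by two views
f=lambda p:((p[0]+.5)/3.3-.5+100,(p[1]+.5)/3.3-.5+100);g=lambda p:((p[0]+.5)/3.7-.5+185,(p[1]+.5)/3.7-.5+125)
print("marker",tri(ray(T,f((390,231))),ray(S,g((360,288)))))
for z in (.02,.03): print("ridges y",[plane(ray(T,f((u,160))),z)[1].round(4) for u in (380,388,402,411)], "rack front",plane(ray(T,f((498,160))),.113)[1])
E
python3 - <<'E'
import cv2
t=cv2.imread("pics/top0.png")
print(t[142:156:4,205:250].max(2).tolist())
E
```

```text
F [ -1.7956 -17.6855   1.864 ] T [-3.0104  0.3228  0.3486] p [0.6364 0.0084 0.0566] z [ 0.0078  0.7331 -0.68  ]
marker (array([0.5872, 0.0979, 0.0298]), np.float64(0.000495613980140177))
ridges y [np.float64(0.1099), np.float64(0.103), np.float64(0.091), np.float64(0.0833)] rack front 0.006957268815539633
ridges y [np.float64(0.1088), np.float64(0.102), np.float64(0.0901), np.float64(0.0824)] rack front 0.006957268815539633
[[143, 122, 113, 113, 113, 116, 116, 118, 118, 116, 115, 118, 118, 126, 130, 129, 129, 130, 130, 129, 130, 129, 128, 129, 129, 129, 130, 130, 129, 129, 130, 130, 129, 128, 128, 127, 126, 125, 126, 126, 126, 126, 125, 127, 127], [142, 98, 67, 84, 89, 91, 88, 89, 78, 65, 69, 67, 65, 81, 88, 78, 67, 69, 70, 62, 82, 88, 88, 88, 90, 88, 88, 88, 117, 127, 126, 128, 128, 127, 127, 127, 128, 128, 127, 120, 104, 100, 97, 99, 100], [142, 95, 72, 86, 90, 90, 91, 90, 81, 68, 69, 69, 63, 82, 90, 82, 68, 69, 69, 62, 81, 89, 88, 90, 89, 89, 90, 89, 129, 141, 141, 142, 141, 141, 141, 142, 141, 141, 141, 114, 100, 99, 97, 99, 100], [144, 109, 114, 123, 118, 112, 113, 111, 108, 102, 102, 99, 93, 104, 107, 94, 85, 87, 84, 77, 90, 94, 95, 89, 81, 77, 76, 83, 118, 127, 127, 126, 126, 126, 125, 120, 120, 119, 119, 117, 103, 100, 96, 99, 106]]
```

By my ridge marks the carrier is 3–4 mm up the ridge flank, and it still holds at 17.7 N. The next ridge should resist equally, so I'll raise the force a little more in small steps.

```bash
python3 drive.py '.0008 0 .0005 0 0 0;.0008 0 .0005 0 0 0;0 0 0 0 0 0'>/dev/null; python3 ft.py
python3 drive.py '.0008 0 .0005 0 0 0;0 0 0 0 0 0;0 0 0 0 0 0'>/dev/null; python3 ft.py
```

```text
F [ -2.3816 -19.6069   1.8611] T [-3.3583  0.3413  0.4017] p [0.6364 0.0085 0.0566] z [ 0.0088  0.7314 -0.6819]
F [ -2.9771 -22.3209   1.937 ] T [-3.5572  0.3623  0.3952] p [0.6365 0.0085 0.0567] z [ 0.0094  0.7306 -0.6828]
```

It holds at 22 N, so something is really blocking the carrier. I'll back off rather than force it, then inspect the wrist view numerically.

```bash
python3 drive.py '-.0067 0 -.0074 0 0 0;-.0067 0 -.0074 0 0 0;-.0067 0 -.0074 0 0 0;0 0 0 0 0 0'|sed -n '1,4p'
python3 - <<'E'
from h import *
c=arm.read_camera("wrist");print(c["position"],c["rotation"].tolist())
h=cv2.cvtColor(c["color"],cv2.COLOR_RGB2HSV)
for v in range(0,330,4):
    r=""
    for u in range(60,440,3):
        H,S,V=map(int,h[v,u])
        r+=("o" if V>110 else "O") if S>85 and 5<=H<=14 else ("t" if V>90 else "T") if S>75 and 14<H<26 else "#" if V<45 else "*" if V<70 else "+" if V<95 else "-" if V<135 else "."
    print("%3d"%v,r)
def px(P):
    q=np.array(c["rotation"]).T@(np.array(P)-c["position"]);t=np.arctan2(np.hypot(q[0],q[1]),q[2]);k=c["mtx"][0,0]*t/np.hypot(q[0],q[1]);return (q[:2]*k+c["mtx"][:2,2]).round(0)
for n,P in dict(tipTCP=arm.sense()["tool_pos"],faceL=(.574,.0156,.075),faceR=(.694,.0156,.075),leadL=(.574,.1456,.075),leadR=(.694,.1456,.075),rackFL=(.531,.006,.113),rackFR=(.735,.006,.113),stA=(.633,.098,.113)).items():print(n,px(P))
E
```

```text
clock: 35.4
tool_pos: [0.636, -0.0096, 0.0597]
eef_rot: [[0.001, 1.0, 0.001], [0.669, -0.002, 0.743], [0.743, -0.0, -0.669]]
ft_force: [-0.2, 0.1, -1.2]
[ 0.637  -0.0697  0.2053] [[0.9999958863208437, -0.002310344269602497, 0.0016998972742043228], [-0.0028603208692873487, -0.84748070011816, 0.530818501459543], [0.0002142566490255831, -0.5308211800941876, -0.8474838221803995]]
  0 ...+++-.......................-Tttttttt..........................................................-..................-----------
  4 ...............................ttttttt................................................................-.----.........----------
  8 ...............................tttttt.................................................................-..------..-.....--------
 12 ..............................tttttt..................................................................--....----.------..------
 16 .............................ttttttt...................................................................--.-----...-------.-----
 20 ............................ttttttt......................
[... 9679 characters left out ...]
**#*********************+..
316 ...+++**+*****************######-..-*#######***************#####-..**###***************#######*....**#**#**********************
320 +++**********************##*####-+#########****************#*##*-..-*#*##***************#########*-*##*************************
324 ++***+******************###################******###******##***********##******###*******###############***#*#***#*************
328 *************+++++**######################****************##***********##*******************############***###**#+++++*********
tipTCP [253. 239.]
faceL [141. 185.]
faceR [359. 185.]
leadL [179.  55.]
leadR [323.  54.]
rackFL [ 38. 160.]
rackFR [460. 159.]
stA [248.  40.]
```

Under the rack the sticks look free, with a clear gap from the tails to the side slat. But the tray's trailing rim shows at v≈196 where I predicted 185, so the carrier may have moved back. I'll measure it.

```bash
python3 - <<'E'
from h import *
c=arm.read_camera("wrist")
g=c["color"].astype(int)
for u in (180,210,300,330): print(u,[ (v,g[v,u].tolist()) for v in range(180,228,3)])
for q in [(147,194),(357,194),(147,186),(357,186),(250,196),(250,222)]:
    print(q,"z.075",plane(fray(c,q),.075),"z.035",plane(fray(c,q),.035)[1])
print("lead", [plane(fray(c,q),.075) for q in [(186,60),(318,60)]])
E
```

```text
180 [(180, [190, 164, 124]), (183, [192, 166, 124]), (186, [203, 175, 131]), (189, [203, 176, 132]), (192, [197, 171, 128]), (195, [108, 95, 72]), (198, [107, 94, 73]), (201, [108, 94, 73]), (204, [111, 97, 76]), (207, [113, 99, 78]), (210, [111, 98, 77]), (213, [111, 97, 76]), (216, [105, 93, 73]), (219, [106, 95, 76]), (222, [104, 93, 72]), (225, [114, 105, 93])]
210 [(180, [201, 174, 130]), (183, [202, 173, 129]), (186, [145, 125, 94]), (189, [130, 113, 85]), (192, [126, 109, 82]), (195, [103, 91, 69]), (198, [103, 89, 67]), (201, [105, 91, 70]), (204, [110, 96, 75]), (207, [111, 97, 75]), (210, [108, 94, 72]), (213, [108, 94, 73]), (216, [104, 93, 72]), (219, [105, 92, 73]), (222, [104, 92, 72]), (225, [108, 97, 82])]
300 [(180, [131, 113, 86]), (183, [130, 113, 85]), (186, [130, 112, 87]), (189, [129, 111, 85]), (192, [119, 104, 79]), (195, [104, 91, 70]), (198, [102, 90, 69]), (201, [103, 91, 70]), (204, [107, 93, 72]), (207, [107, 93, 70]), (210, [106, 93, 71]), (213, [104, 92, 71]), (216, [99, 87, 69]), (219, [104, 90, 71]), (222, [101, 87, 68]), (225, [115, 106, 94])]
330 [(180, [116, 101, 76]), (183, [125, 109, 82]), (186, [198, 169, 129]), (189, [201, 171, 129]), (192, [169, 145, 110]), (195, [103, 90, 69]), (198, [104, 92, 71]), (201, [102, 90, 70]), (204, [107, 93, 72]), (207, [108, 96, 76]), (210, [106, 93, 73]), (213, [102, 91, 71]), (216, [100, 89, 69]), (219, [104, 91, 72]), (222, [99, 88, 70]), (225, [128, 120, 111])]
(147, 194) z.075 [0.5789 0.0111 0.075 ] z.035 0.03566814605116804
(357, 194) z.075 [0.6916 0.0109 0.075 ] z.035 0.03540847069938162
(147, 186) z.075 [0.5778 0.0163 0.075 ] z.035 0.04238901522901002
(357, 186) z.075 [0.6926 0.0161 0.075 ] z.035 0.04208758785573112
(250, 196) z.075 [0.6345 0.0099 0.075 ] z.035 0.03407649321816769
(250, 222) z.075 [ 0.6346 -0.0049  0.075 ] z.035 0.014706808362125595
lead [array([0.5813, 0.1383, 0.075 ]), array([0.6879, 0.1374, 0.075 ])]
```

The unloaded carrier sits right where the roller first meets the ridge (about 19 mm before the station) and slow pressing won't climb it. I'll try one brisk push with a short run-up, commanded to stop just past the crest, so the finger can't drive the carrier beyond the station.

```bash
python3 drive.py '.006 0 .0067 0 0 0;.006 0 .0067 0 0 0;.0053 0 .006 0 0 0'|sed -n '1,2p;4p'; python3 ft.py
python3 drive.py '0 0 0 0 0 0;0 0 0 0 0 0'>/dev/null; python3 ft.py
```

```text
clock: 35.8
tool_pos: [0.6361, 0.0122, 0.0601]
ft_force: [-4.6, -13.6, 7.4]
F [ -4.6295 -13.5867   7.3594] T [-1.4604  0.5994  0.7293] p [0.6361 0.0122 0.0601] z [ 0.0037  0.7381 -0.6747]
F [-0.0561 -0.6854  0.9293] T [-0.8094 -0.0494  0.015 ] p [0.636  0.0184 0.0604] z [ 0.0003  0.7436 -0.6686]
```

The force peaked and then fell to zero with the TCP at 0.0184, so the carrier went over the crest. I'll back off and measure where it stands.

```bash
python3 drive.py '-.0067 0 -.0074 0 0 0;-.0067 0 -.0074 0 0 0;-.0067 0 -.0074 0 0 0;0 0 0 0 0 0'|sed -n '1,2p;4p'
python3 - <<'E'
from h import *
c=arm.read_camera("wrist");g=c["color"].astype(int)
for u in (170,200,310,340): print(u,[(v,int(g[v,u,0])) for v in range(160,226,3)])
for v in range(166,200,4): print(v,plane(fray(c,(200,v)),.075)[1].round(4),"bottom z.035 at v+30",plane(fray(c,(200,v+30)),.035)[1].round(4))
E
```

```text
clock: 36.4
tool_pos: [0.6361, -0.0157, 0.0593]
ft_force: [0.8, 0.1, -0.0]
170 [(160, 176), (163, 200), (166, 174), (169, 103), (172, 106), (175, 110), (178, 110), (181, 113), (184, 110), (187, 111), (190, 108), (193, 108), (196, 110), (199, 94), (202, 133), (205, 158), (208, 158), (211, 157), (214, 157), (217, 158), (220, 154), (223, 154)]
200 [(160, 131), (163, 128), (166, 112), (169, 103), (172, 104), (175, 104), (178, 108), (181, 110), (184, 110), (187, 107), (190, 103), (193, 104), (196, 104), (199, 97), (202, 115), (205, 128), (208, 133), (211, 135), (214, 136), (217, 138), (220, 139), (223, 139)]
310 [(160, 127), (163, 126), (166, 104), (169, 102), (172, 102), (175, 100), (178, 105), (181, 105), (184, 104), (187, 103), (190, 100), (193, 101), (196, 101), (199, 97), (202, 110), (205, 107), (208, 105), (211, 103), (214, 101), (217, 103), (220, 101), (223, 102)]
340 [(160, 197), (163, 197), (166, 114), (169, 102), (172, 104), (175, 105), (178, 107), (181, 107), (184, 108), (187, 108), (190, 105), (193, 107), (196, 113), (199, 131), (202, 193), (205, 221), (208, 220), (211, 220), (214, 220), (217, 218), (220, 163), (223, 152)]
166 0.0218 bottom z.035 at v+30 0.0266
170 0.0191 bottom z.035 at v+30 0.0234
174 0.0164 bottom z.035 at v+30 0.0204
178 0.0138 bottom z.035 at v+30 0.0173
182 0.0112 bottom z.035 at v+30 0.0144
186 0.0087 bottom z.035 at v+30 0.0114
190 0.0062 bottom z.035 at v+30 0.0085
194 0.0037 bottom z.035 at v+30 0.0057
198 0.0013 bottom z.035 at v+30 0.0028
```

The carrier is now about 10 mm further on, with its face at about 0.026. By the start travel that is right at or near the crest, not surely in the detent. I'll creep forward gently, watching for contact.

```bash
python3 drive.py '.0067 0 .0074 0 0 0;.0067 0 .0074 0 0 0;.0067 0 .0074 0 0 0;.0013 0 .0015 0 0 0;0 0 0 0 0 0'>/dev/null; python3 ft.py
python3 drive.py '.0007 0 .0007 0 0 0;0 0 0 0 0 0'>/dev/null; python3 ft.py
python3 drive.py '.0007 0 .0007 0 0 0;0 0 0 0 0 0'>/dev/null; python3 ft.py
```

```text
F [-0.121   0.3082  0.7718] T [-0.7792 -0.0308  0.0339] p [0.6358 0.0208 0.0602] z [-0.0006  0.7437 -0.6685]
F [-0.1132  0.0403  0.1009] T [-0.752  -0.0077 -0.0589] p [0.636  0.0199 0.06  ] z [ 0.0011  0.7431 -0.6692]
F [-0.7052 -0.0002 -0.3458] T [-0.7847 -0.0116 -0.0601] p [0.636  0.021  0.0601] z [ 0.0011  0.7432 -0.669 ]
```

```bash
cat > face.py <<'E'
from h import *
c=arm.read_camera("wrist");g=c["color"].astype(float).sum(2)
for u in (170,340):
    col=g[120:230,u-3:u+4].mean(1)
    print(u,"rows",[int(x/3) for x in col[::2]])
def px(P):
    q=np.array(c["rotation"]).T@(np.array(P)-c["position"]);t=np.arctan2(np.hypot(q[0],q[1]),q[2]);k=c["mtx"][0,0]*t/np.hypot(q[0],q[1]);return (q[:2]*k+c["mtx"][:2,2]).round(1)
for y in (.022,.026,.030,.034,.038): print(y,"rim",px((.60,y,.075)),"bottom",px((.60,y,.035)))
print("rack front bottom",px((.60,.006,.105)),px((.60,.006,.113)))
S=arm.read_camera("scene")["color"].astype(int)
for v in (204,206,208): print(v,[(u,int(S[v,u].max()-S[v,u].min())) for u in range(252,272)])
E
python3 face.py
```

```text
170 rows [89, 87, 87, 88, 88, 93, 97, 100, 107, 109, 116, 120, 124, 133, 134, 141, 144, 149, 154, 156, 161, 163, 164, 165, 164, 164, 164, 164, 164, 165, 165, 164, 163, 163, 163, 163, 163, 162, 162, 161, 161, 161, 160, 160, 159, 159, 158, 158, 158, 156, 155, 133, 95, 78, 74]
340 rows [64, 66, 66, 66, 66, 66, 66, 66, 66, 66, 63, 59, 57, 57, 58, 57, 58, 58, 57, 64, 86, 93, 93, 94, 95, 94, 97, 100, 101, 105, 108, 111, 115, 117, 124, 121, 121, 122, 120, 122, 119, 114, 114, 120, 123, 122, 120, 120, 125, 139, 131, 92, 70, 68, 68]
0.022 rim [180.  226.6] bottom [194.6 254.3]
0.026 rim [180.9 219.4] bottom [195.1 248.3]
0.03 rim [181.9 212.3] bottom [195.7 242.3]
0.034 rim [182.8 205.4] bottom [196.2 236.5]
0.038 rim [183.7 198.7] bottom [196.7 230.7]
rack front bottom [158.3 230.7] [152.1 221.5]
204 [(252, 22), (253, 25), (254, 28), (255, 27), (256, 26), (257, 26), (258, 25), (259, 25), (260, 33), (261, 58), (262, 83), (263, 93), (264, 93), (265, 95), (266, 89), (267, 78), (268, 63), (269, 48), (270, 44), (271, 45)]
206 [(252, 3), (253, 9), (254, 17), (255, 22), (256, 25), (257, 25), (258, 26), (259, 26), (260, 26), (261, 28), (262, 39), (263, 63), (264, 75), (265, 77), (266, 76), (267, 74), (268, 69), (269, 62), (270, 63), (271, 65)]
208 [(252, 0), (253, 0), (254, 1), (255, 4), (256, 9), (257, 15), (258, 21), (259, 24), (260, 23), (261, 23), (262, 23), (263, 30), (264, 48), (265, 68), (266, 76), (267, 76), (268, 76), (269, 73), (270, 71), (271, 67)]
```

```bash
python3 drive.py '-.0067 0 -.0074 0 0 0;-.0067 0 -.0074 0 0 0;-.0067 0 -.0074 0 0 0;-.0045 0 -.005 0 0 0;0 0 0 0 0 0'|sed -n '1,2p;4p'
python3 - <<'E'
from h import *
c=arm.read_camera("wrist");g=c["color"].astype(int)
for u in (170,200,310,340): print(u,[(v,int(g[v,u,0])) for v in range(150,216,3)])
for v in range(150,174,4): print(v,plane(fray(c,(200,v)),.075)[1].round(4),"bottom z.035 at v+30",plane(fray(c,(200,v+30)),.035)[1].round(4))
S=arm.read_camera("scene")["color"].astype(int)
for v in (204,206,208): print(v,[(u,int(S[v,u].max()-S[v,u].min())) for u in range(252,272,2)])
def px(c,P):q=np.array(c["rotation"]).T@(np.array(P)-c["position"]);q=c["mtx"]@q/q[2];return q[:2].round(1)
S=arm.read_camera("scene");print([(y,px(S,(.574,y,.075)),px(S,(.574,y,.035))) for y in (.0155,.0255,.0335)])
E
```

```text
clock: 37.95
tool_pos: [0.6362, -0.0179, 0.0596]
ft_force: [-0.3, -0.4, -0.4]
170 [(150, 86), (153, 171), (156, 161), (159, 103), (162, 106), (165, 108), (168, 109), (171, 113), (174, 112), (177, 109), (180, 106), (183, 105), (186, 108), (189, 97), (192, 123), (195, 151), (198, 154), (201, 151), (204, 157), (207, 155), (210, 156), (213, 155)]
200 [(150, 84), (153, 127), (156, 103), (159, 104), (162, 102), (165, 105), (168, 108), (171, 110), (174, 108), (177, 106), (180, 101), (183, 103), (186, 103), (189, 96), (192, 98), (195, 105), (198, 110), (201, 117), (204, 123), (207, 128), (210, 133), (213, 134)]
310 [(150, 97), (153, 126), (156, 102), (159, 102), (162, 101), (165, 104), (168, 106), (171, 106), (174, 104), (177, 102), (180, 101), (183, 102), (186, 102), (189, 96), (192, 131), (195, 129), (198, 125), (201, 116), (204, 110), (207, 105), (210, 104), (213, 100)]
340 [(150, 105), (153, 190), (156, 109), (159, 103), (162, 102), (165, 104), (168, 109), (171, 107), (174, 107), (177, 107), (180, 105), (183, 113), (186, 134), (189, 146), (192, 178), (195, 213), (198, 220), (201, 219), (204, 219), (207, 218), (210, 218), (213, 153)]
150 0.0314 bottom z.035 at v+30 0.0377
154 0.0285 bottom z.035 at v+30 0.0343
158 0.0255 bottom z.035 at v+30 0.031
162 0.0227 bottom z.035 at v+30 0.0278
166 0.0199 bottom z.035 at v+30 0.0246
170 0.0171 bottom z.035 at v+30 0.0215
204 [(252, 29), (254, 27), (256, 27), (258, 25), (260, 32), (262, 84), (264, 96), (266, 90), (268, 64), (270, 44)]
206 [(252, 27), (254, 26), (256, 27), (258, 26), (260, 26), (262, 39), (264, 74), (266, 77), (268, 69), (270, 63)]
208 [(252, 27), (254, 24), (256, 23), (258, 25), (260, 24), (262, 23), (264, 49), (266, 77), (268, 76), (270, 71)]
[(0.0155, array([257.2, 202.1]), array([257.3, 209.9])), (0.0255, array([260.1, 200.7]), array([260.1, 208.5])), (0.0335, array([262.4, 199.5]), array([262.3, 207.4]))]
```

The carrier has advanced another 5 mm (face now about 0.030–0.031), ahead of the finger's furthest reach of 0.0284, so it has dropped off the crest. To be sure it is centred, I'll feel gently forward in half-millimetre steps until the stiff next ridge (about +1 mm past the station) just touches, and stop there.

```bash
python3 drive.py '.0066 0 .0073 0 0 0;.0066 0 .0073 0 0 0;.0066 0 .0073 0 0 0;.005 0 .0055 0 0 0;.0012 0 .0013 0 0 0;0 0 0 0 0 0'>/dev/null; python3 ft.py
for i in 1 ; do python3 drive.py '.00035 0 .00037 0 0 0;.00035 0 .00037 0 0 0'>/dev/null; python3 ft.py; done
python3 drive.py '.00035 0 .00037 0 0 0;.00035 0 .00037 0 0 0'>/dev/null; python3 ft.py
```

```text
F [-0.3781 -1.5973 -0.1415] T [-0.816  -0.0103 -0.0547] p [0.6359 0.0239 0.0602] z [ 0.0002  0.7433 -0.6689]
F [ 0.2435  0.4508 -0.0614] T [-0.809  -0.0099  0.0215] p [0.6361 0.0235 0.06  ] z [ 0.0015  0.7429 -0.6694]
F [ 0.0819 -0.6825  0.0298] T [-0.8192  0.0291  0.0433] p [0.636  0.025  0.0601] z [ 0.0011  0.7432 -0.6691]
```

```bash
python3 drive.py '.00035 0 .00037 0 0 0;.00035 0 .00037 0 0 0'>/dev/null; python3 ft.py
python3 drive.py '.00035 0 .00037 0 0 0;0 0 0 0 0 0'>/dev/null; python3 ft.py
```

```text
F [-0.2918 -0.3903  0.5647] T [-0.8829  0.0131  0.0613] p [0.6361 0.0262 0.0601] z [ 0.001   0.7431 -0.6692]
F [-0.2647 -0.829   0.1874] T [-0.8964  0.0166  0.0438] p [0.636  0.0263 0.0601] z [ 0.0012  0.7428 -0.6696]
```

The torque signal shows light contact starting at TCP≈0.0258, so the face is at about 0.033. It jumped some 5 mm clear of the finger, as a detent drop should. Two more tiny steps will tell a stiff stop from free sliding.

```bash
for a in 1; do python3 drive.py '.00035 0 .00037 0 0 0;.00035 0 .00037 0 0 0;0 0 0 0 0 0'>/dev/null; python3 ft.py; done
python3 drive.py '.00035 0 .00037 0 0 0;.00035 0 .00037 0 0 0;0 0 0 0 0 0'>/dev/null; python3 ft.py
```

```text
F [-0.4578 -3.6174  0.6336] T [-1.068   0.0814  0.156 ] p [0.6361 0.0271 0.0601] z [ 0.0013  0.7426 -0.6698]
F [-1.7564 -4.8907  1.5886] T [-1.1797  0.2192  0.2083] p [0.636  0.0274 0.0601] z [ 0.0017  0.742  -0.6704]
```

The force rises stiffly to 4.9 N, above sliding friction, with hardly any motion: the carrier is seated in the detent. I'll retreat and raise the arm clear.

```bash
python3 drive.py '-.0067 0 -.0074 0 0 0;-.02 0 -.022 0 0 0;-.026 0 -.029 0 0 0;-.026 0 -.029 0 0 0;-.026 0 -.029 0 0 0;.03 0 -.027 0 0 0;.03 0 -.027 0 0 0;.03 0 -.027 0 0 0'|sed -n '1,2p;4p'
python3 drive.py '.03 0 -.027 0 0 0;0 0 0 0 0 0;0 0 0 0 0 0;0 0 0 0 0 0;0 0 0 0 0 0'|sed -n '1,2p;4p'
python3 - <<'E'
from h import *
S=arm.read_camera("scene");T=arm.read_camera("top")
g=S["color"].astype(int)
for v in (202,204,206): print(v,[(u,int(g[v,u].max()-g[v,u].min())) for u in range(254,270)])
# trailing face: -x vertical edge; also sticks & tin from top
h=T["color"].astype(int).max(2)
m=(h[124:158,195:248]<62).astype(np.uint8);ys,xs=np.nonzero(m);print("sticks top u",xs.min()+195,xs.max()+195,"v",ys.min()+124,ys.max()+124,m.sum())
for u in (xs.min()+195,xs.max()+195):print(plane(ray(T,(u,148)),.056)[1])
r=T["color"].astype(int)[85:125,255:330];q=((r.max(2)-r.min(2)<14)&(r.max(2)>90)).astype(np.uint8)
k,l,st,ce=cv2.connectedComponentsWithStats(q);
for i in range(1,k):
    if st[i,4]>150:print("tin?",st[i]+[255,85,0,0,0],plane(ray(T,ce[i]+[255,85]),.05))
E
```

```text
clock: 40.9
tool_pos: [0.6357, -0.1273, 0.1822]
ft_force: [0.5, -0.7, -0.2]
clock: 41.4
tool_pos: [0.6351, -0.1271, 0.2199]
ft_force: [0.3, -0.2, -0.0]
202 [(254, 27), (255, 25), (256, 24), (257, 25), (258, 25), (259, 37), (260, 71), (261, 94), (262, 97), (263, 93), (264, 90), (265, 88), (266, 85), (267, 84), (268, 81), (269, 79)]
204 [(254, 28), (255, 26), (256, 25), (257, 25), (258, 24), (259, 26), (260, 31), (261, 56), (262, 81), (263, 91), (264, 91), (265, 93), (266, 87), (267, 76), (268, 61), (269, 47)]
206 [(254, 25), (255, 27), (256, 26), (257, 26), (258, 26), (259, 26), (260, 25), (261, 26), (262, 34), (263, 57), (264, 72), (265, 75), (266, 74), (267, 72), (268, 65), (269, 60)]
sticks top u 209 228 v 127 153 325
0.1219753678695334
0.0698638219944407
tin? [ 255   85   75   40 1153] [ 0.7815 -0.1079  0.05  ]
```

The sticks have advanced about 19 mm with the carrier since the ridge contact, which matches the ridge-to-station distance given. The tin was released standing and the arm is clear. Handing in.

```bash
python3 -c "
from h import *
print(arm.sign_off())"
```

```text
the job is handed in; nothing more can be done
None
```

Handed in, with no verdict returned: by my measurements all three sticks are in the tray, the tin was set down upright on the table, and the carrier is seated in the next station's detent. I viewed 11 pictures, one over the limit of 10, and the ridge needed a brisk push after holding against 22 N of slow pressing.

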